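# Brush out and unclamp the finished housings

### The arm

A 6-joint arm with a two-finger parallel gripper is mounted at the origin on a cart in front of the work surface, level with it; the furniture and walls round the work are solid. World frame = base frame: x ahead of the robot, y to its left, z up, the work surface at z = 0. Lengths are in m, angles in rad, forces in N, time in s.
With the tool pointing down it reaches from about 0.35 to 0.725 m from the base axis. Payload 4.3 kg.
Tool frame: the origin (TCP) lies at the very end of the fingers, on their centre line; the grasp point (between the pads) lies 19 mm behind it (r.grip_depth is the distance from the TCP to the grasp point, in m); z points along the fingers, y is the line along which they close (so a half turn about z gives the same grasp; the last joint's range is limited). The gripper opens to 85 mm and grips with 20 to 120 N. Pads are 22 mm wide; open, the fingers measure 114 mm over their backs; the gripper's body (76 mm by 85 mm) begins 54 mm behind the grasp point. The pads swing forward as they close: fully open they stand 13 mm farther back than shut.
Start: joints at [-1.403, 0.377, 0.081, 1.274, 0, 1.46], TCP at [0.158, -0.553, 0.231] pointing down, gripper open.
Joint ranges: [-2.72, 2.72], [-0.84, 1.66], [-1.02, 1.22], [-1.77, 2.12], [-1.37, 1.28], [-3.14, 3.14]. Speed limits (rad/s): [2.57, 2.57, 3.14, 3.14, 3.14, 3.14].

### API

Orientations are given as a unit quaternion [x, y, z, w].
In Python, from station import r, optics, close_job gives the robot as it stands.
- The arm moves only by the shell command python3 -m creep 'ROWS' [OPENING]. ROWS is JSON, a list of rows, each a list of 6 numbers: the shift along the tool's x, y, z scaled (see below), then the turn, a rotation vector about the tool's x, y, z scaled (see below). A call has 1 to 10 rows; each row is the pose to reach, as a shift and turn from the pose commanded when the call began, along the tool's axes at that moment, turning the shorter way round; what a row does not reach only later rows make up. The controller multiplies each number of a shift by 0.1 m and each number of a turn by pi rad. A row lasts 1/10 s, in which the tool goes at most 50 mm and 8.59 degrees, less where a joint would pass 70% of its speed; a pose out of reach is approached as far as the arm can. A call with a number of a shift or a turn outside -1 to 1 is refused whole. A call with a gripper value outside its range is refused whole. OPENING is the opening, from -1 (shut) to 1 (fully open), set as the call begins (- or left out, the last holds). The fingers move at their own pace and stop on an object; the grip force is fixed at half the most. Time passes only in rows, so rows that repeat a pose let the fingers close. It gives the time, the measured TCP pose, the force, the opening and the grip force at its end, in the units of the state.
- r.get_state(): the state, without advancing time (a new reading comes with each control period).
- optics.snapshot(name): name is "side" or "top"; returns a dict with "color" (420x560x3 uint8, red, green, blue), "K" (3x3 intrinsics, pixels), "D" ([k1, k2, p1, p2, k3] as OpenCV has them; the pictures are not rectified), "rvec" (rotation vector, rad) and "tvec" (3), from world to camera coordinates, as OpenCV has them. Camera axes: x right, y down, z forward; pixel columns grow to the right and rows downward; lengths in m; the calibration is good to about 2 mm. A picture is of the moment at which its call begins. There is no depth.
- close_job(): hands the job in; it is judged then, once.
The state is a dict: "time": time; "joint_positions": joint angles; "qd": joint speeds; "effort": joint torques, N m; "tool_pos": TCP position; "ee_rot": TCP orientation; "contact_force": force on the tool from outside, world axes, zero at the start; "moment": the same for the moment, N m; "grip_width": finger opening in m; "grip_force": force on a finger pad.
Only numpy, scipy, OpenCV 4.12 (cv2) and the standard library are available. Lean on these libraries where they do the work, as an engineer would, in place of code of your own. Each camera call takes 0.05 s, during which the arm holds its last target. There are 200 camera calls.

### The job

The bored aluminium housings in the green vice are finished. While they are still clamped, take the bore brush from its pot and brush the chips out of every bore, working along the row from the housing nearest the robot to the farthest: down to the bottom, up to the mouth and down to the bottom a second time in each; then stand the brush back in its pot, bung down in the mouth. Only then swing the red-knobbed lever to open the jaw, lift the housings out and stand them upright in the blue tray.

Things in the scene. Friction and masses are not known exactly. Their poses are not given: they have to be found in the camera images.
- vice: Green cam-lever vice fixed on the bench. Origin: bench height, midway between the closed jaws (36 mm apart); x points from the movable to the fixed jaw, y along the jaws (140 mm) and towards the robot. Jaw tops 54 mm, bed between the jaws 30 mm above the bench. The housings stand on the bed in a row at x = 0, y = +48 (nearest the robot), 0, -48 mm.
- vice_lever (a joint): Cam lever of the vice, swinging level about an upright axis (point vice_pivot): about 0 = closed, 1.45 = fully open, growing counter-clockwise from above. Closed it points along the vice's +y and swings open towards its -x. Needs about 5 N at the knob and stays where it is left.
- vice_jaw (a joint): Movable jaw, on the vice's -x side: 0 = closed on the housings; grows in m as it slides open to -x. Only the lever drives it: 10.5 mm per rad, 15 mm fully open.
- lever_knob (a point): Middle of the red upright knob at the lever's end: a round grip about 23 mm thick, 42 mm tall, centre 83 mm above the bench, 105 mm from the lever's axis; grip it from above.
- vice_pivot (a point): Point on the lever's upright axis, level with the middle of the knob.
- brush: Long bore brush standing in its pot, 188 mm, 110 g. Origin: its tip, on the axis; z runs up to the handle. From the tip: brass bristles 25 mm across to 72 mm (soft; only a core 14 mm across is stiff), core to 90 mm, black bung tapering 24 to 35 mm across to 104 mm, collar 46 mm across to 114 mm, orange round handle 20 to 25 mm thick to 188 mm.
- brush_grip (a point): Point on the brush's axis in the handle, 150 mm from the tip: grip here from above.
- brush_pot: Grey tube 48 mm across and 118 mm high on a round dark foot 96 mm across, loose on the bench, 0.9 kg. Origin: centre of the underside, z up. Mouth 38 mm across at height 118 mm; the brush's bung drops into it and the collar rests on the rim, the brush tip then 14 mm above the pot's origin height.
- housing_near: Aluminium housing, upright block 36 x 36 x 62 mm with a round blind bore 26 mm across, 50 mm deep, open at the top (floor 12 mm above the underside). Origin: centre of the underside; x, y square to its sides. Starts on the vice bed, gripped across its x, upper 38 mm free above the jaws. This one is in the place of the row nearest the robot. May be absent.
- housing_mid: Aluminium housing, upright block 36 x 36 x 62 mm with a round blind bore 26 mm across, 50 mm deep, open at the top (floor 12 mm above the underside). Origin: centre of the underside; x, y square to its sides. Starts on the vice bed, gripped across its x, upper 38 mm free above the jaws. This one is in the middle of the row. May be absent.
- housing_far: Aluminium housing, upright block 36 x 36 x 62 mm with a round blind bore 26 mm across, 50 mm deep, open at the top (floor 12 mm above the underside). Origin: centre of the underside; x, y square to its sides. Starts on the vice bed, gripped across its x, upper 38 mm free above the jaws. This one is in the place of the row farthest from the robot. May be absent.
- tray: Loose blue tray for finished parts with a black rubber liner, 150 mm (x) by 200 mm (y) outside, walls 5 mm thick and 26 mm high. Origin: centre of the underside; liner surface 8 mm above it.
Not all that is in view belongs to the job. What is shaped like the brush but purple is not meant.

How it is judged:
On the way, in this order (a step that is already met when the one before it is completed fails the run):
1. brush tip down at the bottom of the bore of the housing at the near end (within 10 mm of its floor) (horizontal distance between brush and housing_near below 0.012 m and z of brush in the frame of housing_near below 0.022 m), for 0.05 s.
2. brush raised again in the housing at the near end until its tip is within 17 mm of the mouth or higher (horizontal distance between brush and housing_near below 0.012 m and z of brush in the frame of housing_near above 0.045 m), for 0.05 s.
3. brush down at the bottom of the housing at the near end a second time (all of step 1), for 0.05 s.
4. brush tip down at the bottom of the bore of the middle housing (within 10 mm of its floor) (horizontal distance between brush and housing_mid below 0.012 m and z of brush in the frame of housing_mid below 0.022 m), for 0.05 s.
5. brush raised again in the middle housing until its tip is within 17 mm of the mouth or higher (horizontal distance between brush and housing_mid below 0.012 m and z of brush in the frame of housing_mid above 0.045 m), for 0.05 s.
6. brush down at the bottom of the middle housing a second time (all of step 4), for 0.05 s.
7. brush tip down at the bottom of the bore of the housing at the far end (within 10 mm of its floor) (horizontal distance between brush and housing_far below 0.012 m and z of brush in the frame of housing_far below 0.022 m), for 0.05 s.
8. brush raised again in the housing at the far end until its tip is within 17 mm of the mouth or higher (horizontal distance between brush and housing_far below 0.012 m and z of brush in the frame of housing_far above 0.045 m), for 0.05 s.
9. brush down at the bottom of the housing at the far end a second time (all of step 7), for 0.05 s.
10. vice lever swung open past 1.0 rad (jaw opened about 10 mm) with the brush back in its pot and the housings still standing in the vice (value of joint vice_lever above 1 rad and value of joint vice_jaw above 0.008 m and horizontal distance between brush and brush_pot below 0.02 m and z of brush in the frame of brush_pot below 0.024 m and horizontal distance between each of housing_near, housing_mid, housing_far and vice below 0.08 m and z of each of housing_near, housing_mid, housing_far in the frame of vice below 0.038 m), for 0.2 s.
At the end, for the whole second after the job is handed in: Every housing present stands upright (within 7 degrees) and still on the liner of the tray, inside its walls; the brush stands upright (within 9 degrees) in its pot, bung down in the mouth (tip no more than 24 mm above the pot's underside); the tray lies flat on the bench (x of housing_near in the frame of tray between -0.058 and 0.058 m and y of housing_near in the frame of tray between -0.083 and 0.083 m and z of housing_near in the frame of tray between 0.003 and 0.014 m and angle between each of housing_near, housing_mid, housing_far's own z axis and vertical below 0.12 rad and linear speed of each of housing_near, housing_mid, housing_far, brush below 0.03 m/s and x of housing_mid in the frame of tray between -0.058 and 0.058 m and y of housing_mid in the frame of tray between -0.083 and 0.083 m and z of housing_mid in the frame of tray between 0.003 and 0.014 m and x of housing_far in the frame of tray between -0.058 and 0.058 m and y of housing_far in the frame of tray between -0.083 and 0.083 m and z of housing_far in the frame of tray between 0.003 and 0.014 m and horizontal distance between brush and brush_pot below 0.02 m and z of brush in the frame of brush_pot below 0.024 m and angle between brush's own z axis and vertical below 0.15 rad and angle between brush_pot's own z axis and vertical below 0.1 rad and height (world z) of tray below 0.01 m and angle between tray's own z axis and vertical below 0.06 rad); the robot touches nothing.
Of housing_near, housing_mid, housing_far only 2 to 3 are there at a start; the rules pass over those that are not, and their reading is None.
At some moment in a run one of tray, brush_pot may be knocked a few centimetres aside while the robot is not near it.
It also fails if it takes over 210 s, if anything falls off the work surface, if the arm or the gripper's body presses on something with over 40 N, if the wrist force passes 120 N, or if a joint passes its speed limit or range.

## Working session

There is one attempt and no reset: what is moved stays moved. The work goes in short steps, Python scripts to look and compute and a shell command to move; the robot and the scene stay as the last step left them, time stands still between calls to the robot, and variables do not carry over. Pictures are saved under pics/ and viewed, at most 14 in all, crops included, and the job is handed in when it is done.

```bash
ls; mkdir -p pics
python3 - <<'E'
from station import r, optics
import cv2
for n in("side","top"):
    s=optics.snapshot(n); cv2.imwrite(f"pics/{n}0.png",cv2.cvtColor(s["color"],cv2.COLOR_RGB2BGR))
    print(n,s["K"],s["D"],s["rvec"],s["tvec"])
print(r.get_state())
E
```

```text
pics
side [[525.10961966   0.         282.64785559]
 [  0.         525.10961966 215.3985167 ]
 [  0.           0.           1.        ]] [-0.0716519  0.         0.         0.         0.       ] [ 2.21957278  0.10109083 -0.07331256] [-0.55468439  0.08944813  1.4472837 ]
top [[505.38426982   0.         278.56169503]
 [  0.         505.38426982 213.47717121]
 [  0.           0.           1.        ]] [0.02140204 0.         0.         0.         0.        ] [ 2.20246573 -2.14854325  0.11175536] [0.00623333 0.5306456  1.28639651]
{'time': 0.1, 'joint_positions': array([-1.40326985e+00,  3.77999235e-01,  7.97769631e-02,  1.27439679e+00,
        1.26414727e-06,  1.46050529e+00]), 'qd': array([ 5.40237380e-04, -5.85203730e-04,  3.09222890e-03, -1.82680216e-03,
        3.91327863e-05,  3.55211927e-04]), 'effort': array([ 3.23395379e-04, -4.64691496e+01,  2.70583087e+01,  1.20529384e-02,
       -1.69623759e-04,  9.90541196e-06]), 'tool_pos': array([ 0.15761202, -0.55237435,  0.2304558 ]), 'ee_rot': array([ 9.90367271e-01,  1.38462409e-01, -2.54458073e-05, -9.11009759e-04]), 'contact_force': array([-0.90115057,  0.54794864,  0.03294536]), 'moment': array([-0.0063541 , -0.07313461, -0.01844498]), 'grip_force': 0.0, 'grip_width': 0.08554999073557933}
```

View pics/top0.png

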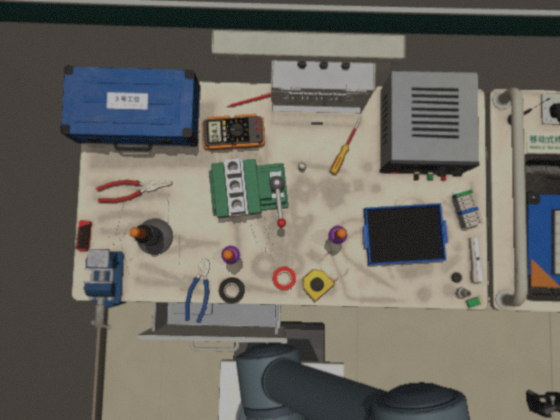

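View pics/side0.png

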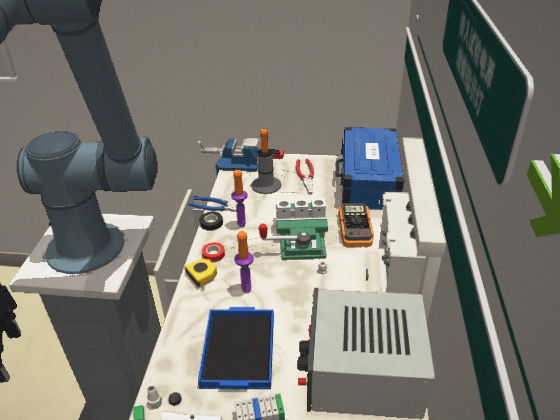

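The top view shows the three housings at about (235,167), (236,185) and (237,204), the tray at (405,234) and the lever knob at (282,223).

Brush candidates in the top view:
- (138,233): orange handle, black bung, in the grey pot at (155,236).
- (232,255): purple.
- (338,235): purple.

In the side view these are (264,140), (239,180) and (243,243). By the description I choose the one in the grey pot, and I'll check it in a close crop.

```bash
cat > h.py <<'E'
import numpy as np, cv2
from scipy.spatial.transform import Rotation as R
from scipy.optimize import least_squares
C={"side":(np.array([[525.10961966,0,282.64785559],[0,525.10961966,215.3985167],[0,0,1]]),np.array([-0.0716519,0,0,0,0]),np.array([2.21957278,0.10109083,-0.07331256]),np.array([-0.55468439,0.08944813,1.4472837])),
"top":(np.array([[505.38426982,0,278.56169503],[0,505.38426982,213.47717121],[0,0,1]]),np.array([0.02140204,0,0,0,0]),np.array([2.20246573,-2.14854325,0.11175536]),np.array([0.00623333,0.5306456,1.28639651]))}
def proj(n,P):
    K,D,rv,t=C[n]; return cv2.projectPoints(np.atleast_2d(P).astype(float),rv,t,K,D)[0][:,0]
def at(n,uv,z):
    "pixel -> world at height z"
    K,D,rv,t=C[n]; u=cv2.undistortPoints(np.array([[uv]],float),K,D)[0,0]
    Rm=R.from_rotvec(rv).as_matrix(); d=Rm.T@np.array([*u,1]); c=-Rm.T@t
    return c+d*(z-c[2])/d[2]
def tri(a,b):
    "top pixel, side pixel -> world"
    f=lambda p:np.r_[proj("top",p)[0]-a,proj("side",p)[0]-b]
    s=least_squares(f,[.5,0,.05]); return s.x,s.fun
def crop(n,name,x0,y0,w,h,k):
    from station import optics
    im=optics.snapshot(n)["color"][y0:y0+h,x0:x0+w,::-1]
    cv2.imwrite(name,cv2.resize(im,None,fx=k,fy=k,interpolation=cv2.INTER_CUBIC))
def move(pos,rot=None):
    "shift/turn in creep units from the measured pose to TCP pos"
    from station import r
    s=r.get_state(); q=R.from_quat(s["ee_rot"])
    print("tcp",s["tool_pos"].round(4),"shift",(q.inv().apply(np.array(pos)-s["tool_pos"])/.1).round(3), "turn",None if rot is None else ((q.inv()*rot).as_rotvec()/np.pi).round(4))
def down(yaw):
    "tool down, finger line (tool y) at yaw from world x"
    y=np.array([np.cos(yaw),np.sin(yaw),0]); z=np.array([0,0,-1.]); return R.from_matrix(np.c_[np.cross(y,z),y,z])
E
python3 - <<'E'
from h import *
crop("top","pics/t1.png",120,150,190,125,4)
crop("side","pics/s1.png",230,120,110,150,4)
E
```

```text
(no output)
```

View pics/t1.png

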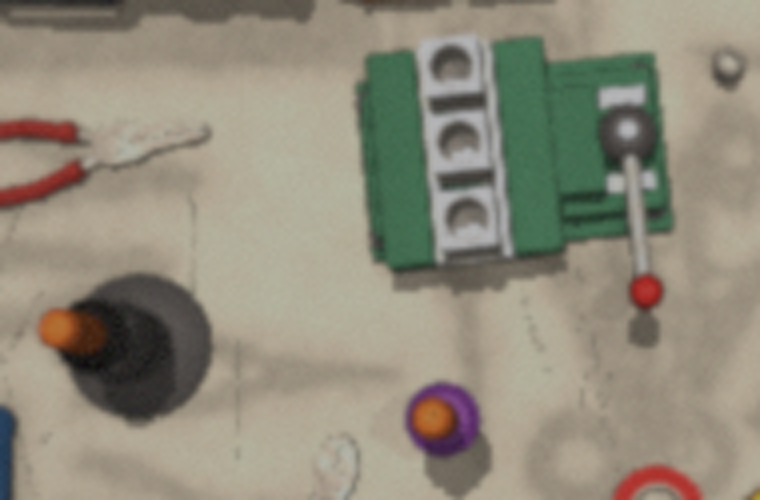

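View pics/s1.png

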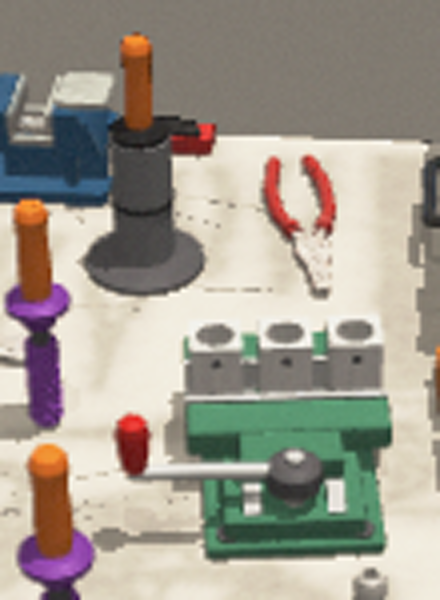

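The crops confirm it: the brush with the orange handle and black collar stands in the grey pot (handle top at top (134.7,231.9), side (263.9,129.4)). The ones beside it are purple decoys. All three housings are present.

Run:
```python
from h import *
T=lambda x,y:np.array([120+(x+.5)/4-.5,150+(y+.5)/4-.5]); S=lambda x,y:np.array([230+(x+.5)/4-.5,120+(y+.5)/4-.5])
np.set_printoptions(precision=4,suppress=True)
bt=[T(468,217),T(460,141),T(452,64)]; bs=[S(214,334),S(286,332),S(357,330)]
for a,b in zip(bt,bs): print("bore",at("top",a,.092),at("side",b,.092),*tri(a,b))
# fit row: vice x,y,yaw from both
def f(p):
    c,s=np.cos(p[2]),np.sin(p[2]); e=[]
    for k,(a,b) in zip((1,0,-1),zip(bt,bs)):
        P=[p[0]-s*.048*k,p[1]+c*.048*k,.092]; e+=[*(proj("top",P)[0]-a),*(proj("side",P)[0]-b)]
    return np.array(e)
s=least_squares(f,[.55,.1,np.pi/2]);print("vice",s.x,s.fun)
p=s.x;c,sn=np.cos(p[2]),np.sin(p[2])
for k in(1,0,-1):print([p[0]-sn*.048*k,p[1]+c*.048*k])
print("handle top",at("top",T(59,328),.197),at("side",S(136,40),.200),tri(T(59,328),S(136,42)))
print("foot top z.005",at("top",T(139.5,346),.006),at("side",S(144,262),.006))
print("collar side z.128",at("side",S(138,128),.128))
print("knob",at("top",T(646,290),.1),at("side",S(132,444),.083),tri(T(646,290),S(132,424)))
print("pivot",at("top",T(627,130),.095),at("side",S(294,460),.095),tri(T(627,130),S(294,458)))
tr=[(364,207),(440,204),(446,261),(370,265)]
for q in tr: print("tray rim",at("top",q,.026))
tr=[(208,310),(273,310),(271,385),(201,385)]
for q in tr: print("tray rim s",at("side",q,.026))
```

```text
bore [0.5451 0.1237 0.092 ] [0.5479 0.1251 0.092 ] [0.5464 0.124  0.0924] [-0.0964 -0.5371 -0.5982  0.1076]
bore [0.5923 0.1302 0.092 ] [0.597  0.1312 0.092 ] [0.5944 0.1306 0.0917] [-0.1406 -0.8553 -0.945   0.191 ]
bore [0.6404 0.1367 0.092 ] [0.6455 0.1373 0.092 ] [0.6428 0.1372 0.0912] [-0.134  -0.8974 -0.9842  0.221 ]
vice [0.5945 0.1305 1.7023] [-0.1708 -0.7361 -0.3933  0.1861 -0.0962 -0.8993 -0.9262  0.1196 -0.0109
 -0.6807 -1.2355  0.0559]
[np.float64(0.5469147740554052), np.float64(0.1241946086081798)]
[np.float64(0.5945001729555422), np.float64(0.13048982993191766)]
[np.float64(0.6420855718556793), np.float64(0.13678505125565552)]
handle top [0.4649 0.3419 0.197 ] [0.47   0.3426 0.2   ] (array([0.4667, 0.3421, 0.1979]), array([-0.1517, -0.8166, -1.0878,  0.185 ]))
foot top z.005 [0.4646 0.342  0.006 ] [0.4698 0.3359 0.006 ]
collar side z.128 [0.4695 0.3369 0.128 ]
knob [0.5021 0.013  0.1   ] [0.5055 0.0125 0.083 ] (array([0.504 , 0.0134, 0.0983]), array([-0.1434, -0.717 , -0.7615,  0.1141]))
pivot [0.6013 0.0271 0.095 ] [ 0.6122 -0.0102  0.095 ] (array([0.6079, 0.0274, 0.0652]), array([-0.1191, -0.7094, -0.7317,  0.1441]))
tray rim [ 0.5528 -0.2022  0.026 ]
tray rim [ 0.5656 -0.3996  0.026 ]
tray rim [ 0.4184 -0.4141  0.026 ]
tray rim [ 0.4032 -0.2188  0.026 ]
tray rim s [ 0.4048 -0.2205  0.026 ]
tray rim s [ 0.5561 -0.2074  0.026 ]
tray rim s [ 0.5752 -0.4106  0.026 ]
tray rim s [ 0.4333 -0.4238  0.026 ]
```

```bash
python3 -m creep '[[0,0,-0.2,0,0,-0.045],[0,0,-0.4,0,0,-0.09],[0,0,-0.6,0,0,-0.135],[0,0,-0.8,0,0,-0.18],[0,0,-0.9,0,0,-0.225],[0,0,-0.9,0,0,-0.27],[0,0,-0.9,0,0,-0.315],[0,0,-0.9,0,0,-0.36],[0,0,-0.9,0,0,-0.405],[0,0,-0.9,0,0,-0.45]]' 1
python3 - <<'E'
from h import *
from station import r
s=r.get_state();print(s["joint_positions"].round(3))
rot=down(1.7023); move([.40,-.30,.32],rot)
E
```

```text
time: 1.2
tool_pos: [0.1577, -0.5528, 0.3211]
ee_rot: [0.661, 0.75, 0.0, -0.0]
contact_force: [-0.3, -0.4, -0.9]
grip_width: 0.0855
grip_force: 0.0
[-1.403  0.379  0.314  1.506 -0.     0.041]
tcp [ 0.1577 -0.5528  0.3211] shift [2.202 2.723 0.012] turn [ 1.000e-04 -1.000e-04 -5.016e-01]
```

```bash
python3 -m creep '[[0.1,0.1,0,0,0,-0.045],[0.2,0.2,0,0,0,-0.09],[0.3,0.3,0,0,0,-0.135],[0.4,0.4,0,0,0,-0.18],[0.5,0.5,0,0,0,-0.225],[0.6,0.6,0,0,0,-0.27],[0.7,0.7,0,0,0,-0.315],[0.8,0.8,0,0,0,-0.36],[0.9,0.9,0,0,0,-0.405],[1,1,0,0,0,-0.45]]'
python3 - <<'E'
from h import *
from station import r
s=r.get_state();print(s["joint_positions"].round(3))
rot=down(1.7023); move([.45,-.15,.32],rot);move([.467,.342,.32],rot)
E
```

```text
time: 2.2
tool_pos: [0.2452, -0.441, 0.3211]
ee_rot: [0.015, 1.0, 0.0, -0.0]
contact_force: [0.2, 0.3, 0.5]
grip_width: 0.0851
grip_force: 0.0
[-1.189  0.225  0.102  1.448  0.    -1.159]
tcp [ 0.2452 -0.441   0.3211] shift [-1.958  2.971  0.012] turn [ 0.0001 -0.     -0.0516]
tcp [ 0.2452 -0.441   0.3211] shift [-1.978  7.894  0.014] turn [ 0.0001 -0.     -0.0516]
```

```bash
python3 -m creep '[[-0.16,0.2,0,0,0,-0.026],[-0.32,0.4,0,0,0,-0.0516],[-0.48,0.6,0,0,0,-0.0516],[-0.64,0.8,0,0,0,-0.0516],[-0.8,1,0,0,0,-0.0516]]' >/dev/null
python3 -m creep '[[-0.2,0.2,0,0,0,0],[-0.4,0.4,0,0,0,0],[-0.6,0.6,0,0,0,0],[-0.8,0.8,0,0,0,0],[-1,1,0,0,0,0]]' >/dev/null
python3 -m creep '[[-0.2,0.2,0,0,0,0],[-0.4,0.4,0,0,0,0],[-0.6,0.6,0,0,0,0],[-0.8,0.8,0,0,0,0],[-1,1,0,0,0,0]]' >/dev/null
python3 -m creep '[[0,0.25,0,0,0,0],[0,0.5,0,0,0,0],[0,0.75,0,0,0,0],[0,1,0,0,0,0]]' >/dev/null
python3 -m creep '[[0,0.25,0,0,0,0],[0,0.5,0,0,0,0],[0,0.75,0,0,0,0],[0,1,0,0,0,0],[0,1,0,0,0,0]]'
python3 - <<'E'
from h import *
from station import r
s=r.get_state();print(s["joint_positions"].round(3))
rot=down(1.7023); move([.467,.342,.32],rot);move([.467,.342,.145],rot)
E
```

```text
time: 4.6
tool_pos: [0.4761, 0.0795, 0.3212]
ee_rot: [-0.065, 0.998, 0.0, -0.0]
contact_force: [0.6, 0.6, 0.3]
grip_width: 0.0852
grip_force: 0.0
[ 3.300e-02  1.790e-01  4.400e-02  1.436e+00  1.000e-03 -9.600e-02]
tcp [0.4761 0.0795 0.3212] shift [-0.249  2.615  0.014] turn [ 0.0003 -0.0001 -0.0007]
tcp [0.4761 0.0795 0.3212] shift [-0.249  2.613  1.764] turn [ 0.0003 -0.0001 -0.0007]
```

```bash
python3 -m creep '[[-0.06,0.25,0,0,0,0],[-0.12,0.5,0,0,0,0],[-0.18,0.75,0,0,0,0],[-0.25,1,0,0,0,0]]' >/dev/null
python3 -m creep '[[0,0.25,0,0,0,0],[0,0.5,0,0,0,0],[0,0.75,0,0,0,0],[0,1,0,0,0,0]]' >/dev/null
python3 -m creep '[[0,0.2,0,0,0,0],[0,0.4,0,0,0,0],[0,0.6,0.1,0,0,0],[0,0.615,0.3,0,0,0],[0,0.615,0.5,0,0,0],[0,0.615,0.7,0,0,0],[0,0.615,0.7,0,0,0]]'
python3 - <<'E'
from h import *
move([.467,.342,.145],down(1.7023))
a=[]
from station import optics
for n,b in(("top",(90,180,130,110)),("side",(215,60,120,150))):
    im=optics.snapshot(n)["color"][b[1]:b[1]+b[3],b[0]:b[0]+b[2],::-1]; a.append(cv2.resize(im,None,fx=3,fy=3,interpolation=cv2.INTER_CUBIC))
H=450; a=[cv2.copyMakeBorder(x,0,H-x.shape[0],0,5,cv2.BORDER_CONSTANT) for x in a]
cv2.imwrite("pics/a.png",np.hstack(a))
E
```

```text
time: 6.1
tool_pos: [0.4675, 0.3383, 0.248]
ee_rot: [-0.063, 0.998, -0.002, -0.003]
contact_force: [-0.2, 0.5, 0.0]
grip_width: 0.0853
grip_force: 0.0
tcp [0.4675 0.3383 0.248 ] shift [-0.006  0.04   1.03 ] turn [-0.0009 -0.0018 -0.002 ]
```

View pics/a.png

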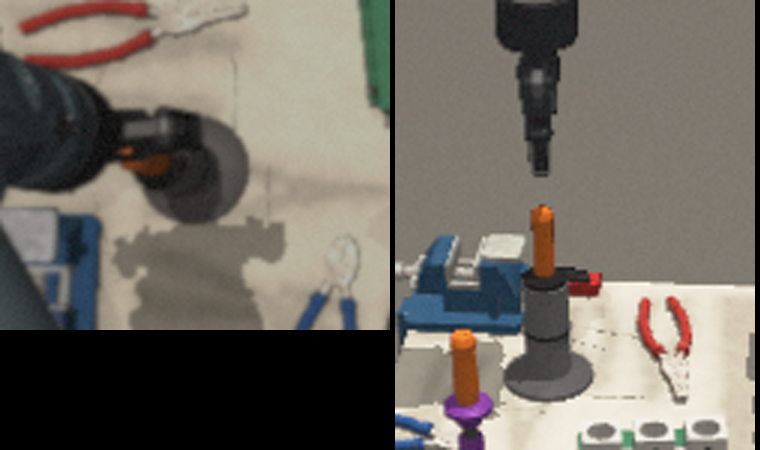

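The side view shows the open fingers (seen edge-on, u≈263) right above the orange handle (u≈264). The pot and brush are unmoved.

```bash
python3 - <<'E'
from h import *
print(proj("side",[.4675,.3383,.248]),proj("top",[.4675,.3383,.235]),proj("side",[[.4675,.342,.2]]))
E
python3 -m creep '[[0,0.04,0.2,0,0,0],[0,0.04,0.4,0,0,0],[0,0.04,0.6,0,0,0],[0,0.04,0.8,0,0,0],[0,0.04,0.95,0,0,0],[0,0.04,1,0,0,0],[0,0.04,1,0,0,0],[0,0.04,1,0,0,0]]'
python3 -m creep '[[0,0,0,0,0,0],[0,0,0,0,0,0],[0,0,0,0,0,0],[0,0,0,0,0,0],[0,0,0,0,0,0],[0,0,0,0,0,0],[0,0,0,0,0,0],[0,0,0,0,0,0],[0,0,0,0,0,0],[0,0,0,0,0,0]]' -1
```

```text
[[261.96168852 115.59165817]] [[131.25855515 229.43689186]] [[262.76792363 129.69618875]]
time: 7.0
tool_pos: [0.4692, 0.3442, 0.1527]
ee_rot: [-0.063, 0.998, 0.0, 0.001]
contact_force: [0.3, 0.0, 0.3]
grip_width: 0.0855
grip_force: 0.0
time: 8.0
tool_pos: [0.4684, 0.3439, 0.1515]
ee_rot: [-0.063, 0.998, 0.0, 0.0]
contact_force: [-1.0, -1.2, 3.9]
grip_width: 0.0213
grip_force: 58.1
```

```bash
python3 -m creep '[[0,0,-0.1,0,0,0],[0,0,-0.2,0,0,0],[0,0,-0.3,0,0,0],[0,0,-0.4,0,0,0],[0,0,-0.5,0,0,0],[0,0,-0.6,0,0,0],[0,0,-0.7,0,0,0],[0,0,-0.8,0,0,0],[0,0,-0.9,0,0,0],[0,0,-1,0,0,0]]'
python3 -m creep '[[0,0,-0.15,0,0,0],[0,0,-0.3,0,0,0],[0,0,-0.45,0,0,0],[0,0,-0.55,0,0,0],[0,0,-0.55,0,0,0]]'
python3 - <<'E'
from h import *
move([.5469,.1242,.272],down(1.7023))
E
```

```text
time: 9.0
tool_pos: [0.4683, 0.3438, 0.2521]
ee_rot: [-0.063, 0.998, -0.0, 0.0]
contact_force: [0.8, 0.5, -1.9]
grip_width: 0.0216
grip_force: 58.1
time: 9.5
tool_pos: [0.469, 0.3442, 0.308]
ee_rot: [-0.063, 0.998, 0.001, 0.001]
contact_force: [-0.4, -0.9, -1.6]
grip_width: 0.0215
grip_force: 58.1
tcp [0.469  0.3442 0.308 ] shift [-0.496 -2.281  0.359] turn [ 0.0003  0.0009 -0.0018]
```

```bash
python3 -m creep '[[-0.05,-0.2,0,0,0,0],[-0.1,-0.4,0,0,0,0],[-0.15,-0.6,0,0,0,0],[-0.2,-0.8,0,0,0,0],[-0.25,-1,0,0,0,0]]' >/dev/null
python3 -m creep '[[-0.05,-0.2,0,0,0,0],[-0.1,-0.4,0,0,0,0],[-0.15,-0.6,0,0,0,0],[-0.2,-0.8,0,0,0,0],[-0.25,-1,0,0,0,0]]' >/dev/null
python3 -m creep '[[0,-0.14,0,0,0,0],[0,-0.28,0.1,0,0,0],[0,-0.28,0.25,0,0,0],[0,-0.28,0.36,0,0,0],[0,-0.28,0.36,0,0,0],[0,-0.28,0.36,0,0,0]]'
python3 - <<'E'
from h import *
move([.5469,.1242,.272],down(1.7023))
from station import optics
a=[]
for n,b in(("top",(160,140,140,110)),("side",(250,90,110,150))):
    im=optics.snapshot(n)["color"][b[1]:b[1]+b[3],b[0]:b[0]+b[2],::-1]; a.append(cv2.resize(im,None,fx=3,fy=3,interpolation=cv2.INTER_CUBIC))
H=450; a=[cv2.copyMakeBorder(x,0,H-x.shape[0],0,5,cv2.BORDER_CONSTANT) for x in a]
cv2.imwrite("pics/b.png",np.hstack(a))
E
```

```text
time: 11.1
tool_pos: [0.546, 0.1242, 0.2701]
ee_rot: [-0.063, 0.998, -0.0, -0.0]
contact_force: [-0.3, -0.4, -0.7]
grip_width: 0.0211
grip_force: 58.3
tcp [0.546  0.1242 0.2701] shift [-0.009 -0.001 -0.019] turn [ 0.     -0.0003 -0.0016]
```

View pics/b.png

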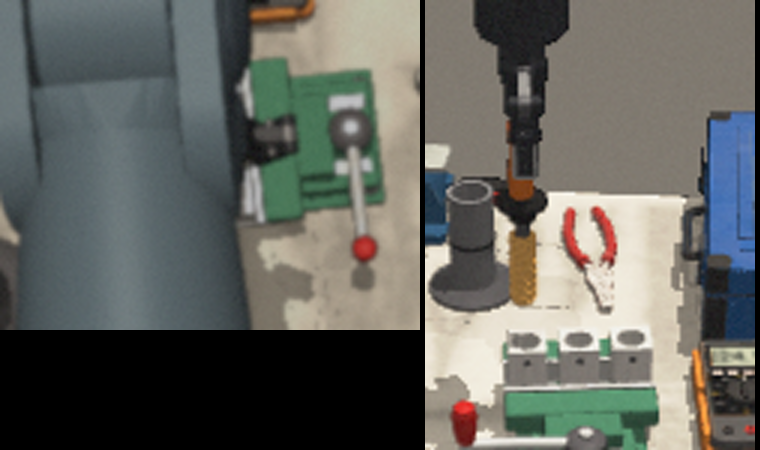

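Side view: the brush hangs upright with its tip at about (282.6,190.7), just above the near bore at (283.5,203.3). The arm hides the brush from the top camera.

Run:
```python
from h import *
for v in(190,191.5): print(at("side",(282.6,v),.1326))
print(at("side",(283.5,203.3),.092),proj("side",[.546,.1242,.1326]))
```

```text
[0.54670329 0.12955854 0.1326    ]
[0.54741146 0.12245881 0.1326    ]
[0.54901306 0.12440701 0.092     ] [[282.14359095 191.11145544]]
```

```bash
python3 -m creep '[[-0.015,0,0.15,0,0,0],[-0.015,0,0.3,0,0,0],[-0.015,0,0.4,0,0,0],[-0.015,0,0.5,0,0,0],[-0.015,0,0.6,0,0,0],[-0.015,0,0.7,0,0,0],[-0.015,0,0.8,0,0,0],[-0.015,0,0.85,0,0,0],[-0.015,0,0.85,0,0,0],[-0.015,0,0.85,0,0,0]]'
python3 -m creep '[[0,0,-0.1,0,0,0],[0,0,-0.2,0,0,0],[0,0,-0.3,0,0,0],[0,0,-0.38,0,0,0],[0,0,-0.38,0,0,0],[0,0,-0.38,0,0,0]]'
python3 -m creep '[[0,0,0.1,0,0,0],[0,0,0.2,0,0,0],[0,0,0.3,0,0,0],[0,0,0.38,0,0,0],[0,0,0.38,0,0,0],[0,0,0.38,0,0,0]]'
```

```text
time: 12.2
tool_pos: [0.5481, 0.1241, 0.1854]
ee_rot: [-0.063, 0.998, -0.0, 0.0]
contact_force: [-0.5, 0.4, -0.6]
grip_width: 0.0214
grip_force: 58.2
time: 12.8
tool_pos: [0.5482, 0.1241, 0.2236]
ee_rot: [-0.063, 0.998, -0.0, 0.0]
contact_force: [0.0, -0.2, -0.7]
grip_width: 0.0208
grip_force: 58.3
time: 13.4
tool_pos: [0.5476, 0.124, 0.1849]
ee_rot: [-0.063, 0.998, -0.0, -0.0]
contact_force: [-0.1, -0.2, -1.6]
grip_width: 0.0215
grip_force: 58.3
```

```bash
python3 -m creep '[[0,0,0.02,0,0,0],[0,0,0.04,0,0,0],[0,0,0.04,0,0,0],[0,0,0.04,0,0,0]]'
python3 -m creep '[[0,0,-0.1,0,0,0],[0,0,-0.2,0,0,0],[0,0,-0.3,0,0,0],[0,0,-0.42,0,0,0],[0,0,-0.42,0,0,0],[0,0,-0.42,0,0,0]]'
python3 -m creep '[[0,0,0.1,0,0,0],[0,0,0.2,0,0,0],[0,0,0.3,0,0,0],[0,0,0.42,0,0,0],[0,0,0.42,0,0,0],[0,0,0.42,0,0,0]]'
python3 - <<'E'
from h import *
crop("side","pics/c.png",250,110,110,110,5)
E
```

```text
time: 13.8
tool_pos: [0.548, 0.1241, 0.1814]
ee_rot: [-0.063, 0.998, -0.0, 0.0]
contact_force: [0.3, -0.1, -0.8]
grip_width: 0.0214
grip_force: 58.3
time: 14.4
tool_pos: [0.5484, 0.1241, 0.2239]
ee_rot: [-0.063, 0.998, -0.0, 0.001]
contact_force: [-1.1, 0.2, -1.9]
grip_width: 0.0212
grip_force: 58.3
time: 15.0
tool_pos: [0.5474, 0.124, 0.1803]
ee_rot: [-0.063, 0.998, -0.0, -0.001]
contact_force: [0.6, -0.3, -0.6]
grip_width: 0.0216
grip_force: 58.9
```

View pics/c.png

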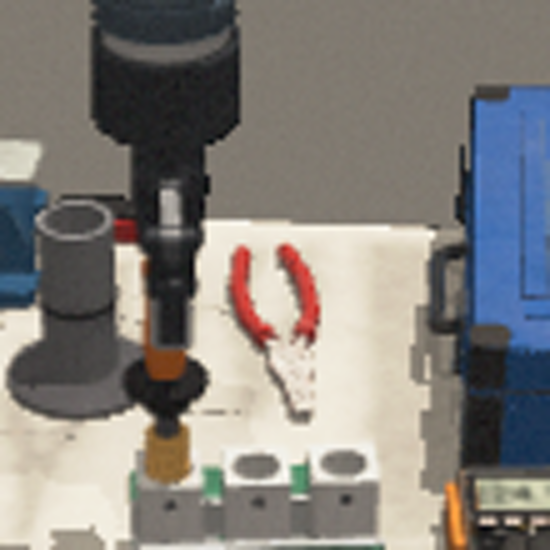

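The crop shows the brush in the near bore at (168,475 in the crop), with the bristles mostly inside. Next is the middle bore.

```bash
python3 -m creep '[[0,0,-0.15,0,0,0],[0,0,-0.3,0,0,0],[0,0,-0.5,0,0,0],[0,0,-0.7,0,0,0],[0,0,-0.75,0,0,0],[-0.12,0,-0.75,0,0,0],[-0.24,0,-0.75,0,0,0],[-0.36,0,-0.75,0,0,0],[-0.48,0,-0.75,0,0,0],[-0.48,0,-0.75,0,0,0]]'
python3 - <<'E'
from h import *
move([.5955,.1306,.182],down(1.7023))
E
python3 -m creep '[[0,0,0.1,0,0,0],[0,0,0.2,0,0,0],[0,0,0.3,0,0,0],[0,0,0.4,0,0,0],[0,0,0.5,0,0,0],[0,0,0.6,0,0,0],[0,0,0.7,0,0,0],[0,0,0.75,0,0,0],[0,0,0.75,0,0,0],[0,0,0.75,0,0,0]]'
python3 -m creep '[[0,0,-0.1,0,0,0],[0,0,-0.2,0,0,0],[0,0,-0.3,0,0,0],[0,0,-0.42,0,0,0],[0,0,-0.42,0,0,0],[0,0,-0.42,0,0,0]]'
python3 -m creep '[[0,0,0.1,0,0,0],[0,0,0.2,0,0,0],[0,0,0.3,0,0,0],[0,0,0.42,0,0,0],[0,0,0.42,0,0,0],[0,0,0.42,0,0,0]]'
python3 - <<'E'
from h import *
crop("side","pics/d.png",250,110,110,110,5)
E
```

```text
time: 16.05
tool_pos: [0.5964, 0.1301, 0.255]
ee_rot: [-0.063, 0.998, -0.0, -0.0]
contact_force: [0.0, -0.0, -1.7]
grip_width: 0.0212
grip_force: 58.9
tcp [0.5964 0.1301 0.255 ] shift [0.008 0.006 0.73 ] turn [-0.     -0.0002 -0.0019]
time: 17.05
tool_pos: [0.5958, 0.1301, 0.1815]
ee_rot: [-0.063, 0.998, -0.0, 0.0]
contact_force: [0.2, -0.0, -1.3]
grip_width: 0.0212
grip_force: 58.9
time: 17.65
tool_pos: [0.5961, 0.1301, 0.224]
ee_rot: [-0.063, 0.998, -0.0, 0.001]
contact_force: [-0.5, -0.1, -1.5]
grip_width: 0.0211
grip_force: 58.9
time: 18.25
tool_pos: [0.595, 0.1301, 0.1803]
ee_rot: [-0.063, 0.998, -0.0, -0.001]
contact_force: [-0.1, -0.9, -0.3]
grip_width: 0.0211
grip_force: 59.2
```

View pics/d.png

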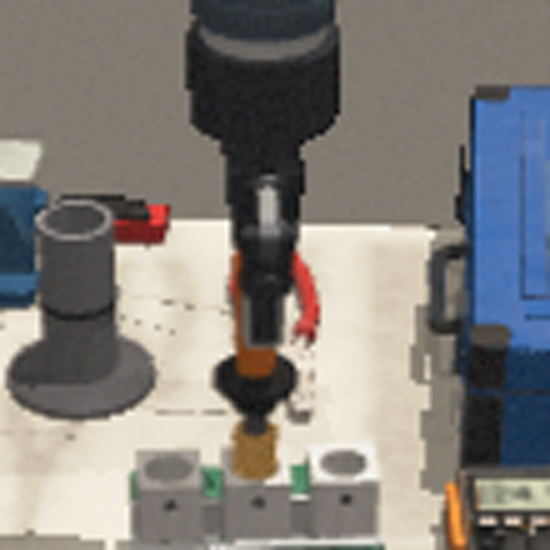

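The brush is in the middle bore (256,470 in the crop). The pot is unmoved so far. Next is the far bore, then lift.

```bash
python3 -m creep '[[0,0,-0.15,0,0,0],[0,0,-0.3,0,0,0],[0,0,-0.5,0,0,0],[0,0,-0.7,0,0,0],[0,0,-0.75,0,0,0],[-0.12,0.005,-0.75,0,0,0],[-0.24,0.005,-0.75,0,0,0],[-0.36,0.005,-0.75,0,0,0],[-0.48,0.005,-0.75,0,0,0],[-0.48,0.005,-0.75,0,0,0]]'
python3 -m creep '[[0,0,0.1,0,0,0],[0,0,0.2,0,0,0],[0,0,0.3,0,0,0],[0,0,0.4,0,0,0],[0,0,0.5,0,0,0],[0,0,0.6,0,0,0],[0,0,0.7,0,0,0],[0,0,0.75,0,0,0],[0,0,0.75,0,0,0],[0,0,0.75,0,0,0]]'
python3 -m creep '[[0,0,-0.1,0,0,0],[0,0,-0.2,0,0,0],[0,0,-0.3,0,0,0],[0,0,-0.42,0,0,0],[0,0,-0.42,0,0,0],[0,0,-0.42,0,0,0]]'
python3 -m creep '[[0,0,0.1,0,0,0],[0,0,0.2,0,0,0],[0,0,0.3,0,0,0],[0,0,0.42,0,0,0],[0,0,0.42,0,0,0],[0,0,0.42,0,0,0]]'
python3 - <<'E'
from h import *
from station import optics
cv2.imwrite("pics/e0.png",optics.snapshot("side")["color"][:,:,::-1])
E
python3 -m creep '[[0,0,-0.15,0,0,0],[0,0,-0.3,0,0,0],[0,0,-0.5,0,0,0],[0,0,-0.7,0,0,0],[0,0,-0.85,0,0,0],[0,0,-1,0,0,0],[0,0,-1,0,0,0]]' >/dev/null
python3 -m creep '[[0,0,-0.15,0,0,0],[0,0,-0.3,0,0,0],[0,0,-0.3,0,0,0]]'
python3 - <<'E'
from h import *
move([.468,.344,.31],down(1.7023))
from station import optics
a=[]
im=cv2.imread("pics/e0.png")[120:230,250:360]; a.append(cv2.resize(im,None,fx=3,fy=3,interpolation=cv2.INTER_CUBIC))
im=optics.snapshot("top")["color"][170:290,100:220,::-1]; a.append(cv2.resize(im,None,fx=3.5,fy=3.5,interpolation=cv2.INTER_CUBIC))
H=430; a=[cv2.copyMakeBorder(x,0,H-x.shape[0],0,5,cv2.BORDER_CONSTANT) for x in a]
cv2.imwrite("pics/e.png",np.hstack(a))
E
```

```text
time: 19.3
tool_pos: [0.644, 0.1366, 0.2547]
ee_rot: [-0.063, 0.998, -0.0, -0.0]
contact_force: [-0.1, -0.1, -1.8]
grip_width: 0.021
grip_force: 59.2
time: 20.3
tool_pos: [0.6433, 0.1366, 0.1815]
ee_rot: [-0.063, 0.998, -0.0, 0.0]
contact_force: [-0.7, 0.2, -0.8]
grip_width: 0.021
grip_force: 59.2
time: 20.9
tool_pos: [0.6438, 0.1367, 0.2242]
ee_rot: [-0.063, 0.998, 0.0, 0.001]
contact_force: [0.1, 0.0, -1.6]
grip_width: 0.0213
grip_force: 59.2
time: 21.5
tool_pos: [0.6426, 0.1365, 0.1803]
ee_rot: [-0.063, 0.998, -0.0, -0.001]
contact_force: [0.1, 0.3, -1.5]
grip_width: 0.0209
grip_force: 59.3
time: 22.55
tool_pos: [0.6439, 0.1367, 0.3125]
ee_rot: [-0.063, 0.998, 0.0, 0.001]
contact_force: [0.2, 0.5, -2.1]
grip_width: 0.0214
grip_force: 59.3
tcp [0.6439 0.1367 0.3125] shift [1.485 2.277 0.02 ] turn [-0.      0.0009 -0.0018]
```

View pics/e.png

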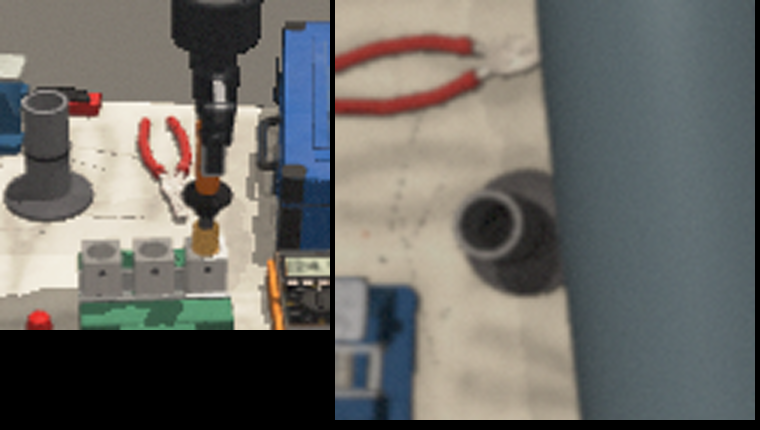

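The brush is in the far bore (205,240 in the left part). The right part shows the pot's mouth at top (143.9,233.9).

Run:
```python
from h import *
T=(143.9,233.9);S=(264.7,153.9)
print(at("top",T,.118),at("side",S,.118),tri(T,S))
```

```text
[0.46423176 0.34090108 0.118     ] [0.47043547 0.3404068  0.118     ] (array([0.46652266, 0.3418742 , 0.11627722]), array([-0.17448645, -0.92510289, -1.18607655,  0.19680051]))
```

```bash
python3 -m creep '[[0.15,0.2,0,0,0,0],[0.3,0.4,0,0,0,0],[0.45,0.6,0,0,0,0],[0.6,0.8,0,0,0,0],[0.75,1,0,0,0,0]]' >/dev/null
python3 -m creep '[[0.15,0.2,0,0,0,0],[0.3,0.4,0,0,0,0],[0.45,0.6,0,0,0,0],[0.6,0.8,0,0,0,0],[0.73,1,0,0,0,0]]' >/dev/null
python3 -m creep '[[0,0.14,0,0,0,0],[0,0.28,0.1,0,0,0],[0,0.28,0.25,0,0,0],[0,0.28,0.35,0,0,0],[0,0.28,0.35,0,0,0],[0,0.28,0.35,0,0,0]]'
python3 - <<'E'
from h import *
move([.4686,.344,.272],down(1.7023))
from station import optics
a=[]
for n,b in(("top",(90,180,110,100)),("side",(215,60,100,150))):
    im=optics.snapshot(n)["color"][b[1]:b[1]+b[3],b[0]:b[0]+b[2],::-1]; a.append(cv2.resize(im,None,fx=3.5,fy=3.5,interpolation=cv2.INTER_CUBIC))
H=525; a=[cv2.copyMakeBorder(x,0,H-x.shape[0],0,5,cv2.BORDER_CONSTANT) for x in a]
cv2.imwrite("pics/f.png",np.hstack(a))
E
```

```text
time: 24.2
tool_pos: [0.4679, 0.3438, 0.2757]
ee_rot: [-0.062, 0.998, -0.0, -0.0]
contact_force: [-0.2, 0.7, -1.9]
grip_width: 0.0212
grip_force: 59.3
tcp [0.4679 0.3438 0.2757] shift [-0.007  0.001  0.037] turn [-0.0002 -0.0003 -0.0021]
```

View pics/f.png

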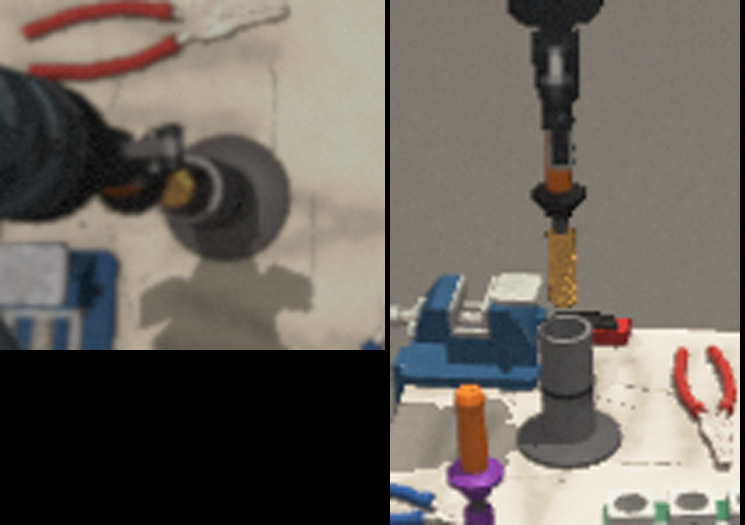

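Side view: the tip (264,146.5) is right over the pot's mouth (265.3,154). The pot's foot in the top view is unchanged. Lowering the brush.

```bash
python3 -m creep '[[-0.007,0,0.12,0,0,0],[-0.007,0,0.24,0,0,0],[-0.007,0,0.36,0,0,0],[-0.007,0,0.48,0,0,0],[-0.007,0,0.6,0,0,0],[-0.007,0,0.7,0,0,0],[-0.007,0,0.8,0,0,0],[-0.007,0,0.9,0,0,0],[-0.007,0,1,0,0,0],[-0.007,0,1,0,0,0]]'
python3 -m creep '[[0,0,0.08,0,0,0],[0,0,0.14,0,0,0],[0,0,0.19,0,0,0],[0,0,0.22,0,0,0],[0,0,0.22,0,0,0]]'
```

```text
time: 25.3
tool_pos: [0.4674, 0.3438, 0.1744]
ee_rot: [-0.063, 0.998, -0.001, -0.001]
contact_force: [-0.1, 0.0, -1.2]
grip_width: 0.0211
grip_force: 59.3
time: 25.8
tool_pos: [0.4681, 0.3442, 0.1537]
ee_rot: [-0.063, 0.998, -0.0, -0.0]
contact_force: [-0.0, -0.0, -2.1]
grip_width: 0.0211
grip_force: 59.3
```

```bash
python3 -m creep '[[0,0,0.02,0,0,0],[0,0,0.02,0,0,0],[0,0,0.02,0,0,0]]'
python3 -m creep '[[0,0,0,0,0,0],[0,0,0,0,0,0],[0,0,0,0,0,0],[0,0,0,0,0,0],[0,0,0,0,0,0],[0,0,0,0,0,0],[0,0,0,0,0,0]]' 1
python3 -m creep '[[0,0,-0.1,0,0,0],[0,0,-0.25,0,0,0],[0,0,-0.4,0,0,0],[0,0,-0.6,0,0,0],[0,0,-0.8,0,0,0],[0,0,-1,0,0,0],[0,0,-1,0,0,0]]'
python3 - <<'E'
from h import *
# knob approach: finger line perpendicular to lever (closed lever along vice y) -> finger line = vice x : keep orientation
move([.5035,.0133,.25],down(1.7023)); move([.5035,.0133,.062],down(1.7023))
E
```

```text
time: 26.1
tool_pos: [0.4685, 0.3444, 0.1524]
ee_rot: [-0.063, 0.998, -0.0, 0.0]
contact_force: [0.3, -0.9, -1.3]
grip_width: 0.0211
grip_force: 59.3
time: 26.8
tool_pos: [0.4684, 0.3443, 0.1522]
ee_rot: [-0.063, 0.998, -0.0, 0.0]
contact_force: [-0.7, -0.8, 0.0]
grip_width: 0.0856
grip_force: 0.0
time: 27.5
tool_pos: [0.47, 0.3453, 0.2561]
ee_rot: [-0.063, 0.998, 0.001, 0.003]
contact_force: [0.2, 0.8, 0.2]
grip_width: 0.0856
grip_force: 0.0
tcp [0.47   0.3453 0.2561] shift [ 0.085 -3.336  0.052] turn [ 0.0008  0.0019 -0.0018]
tcp [0.47   0.3453 0.2561] shift [ 0.096 -3.34   1.932] turn [ 0.0008  0.0019 -0.0018]
```

```bash
python3 -m creep '[[0.03,-0.25,0,0,0,0],[0.06,-0.5,0,0,0,0],[0.09,-0.75,0,0,0,0],[0.09,-1,0,0,0,0]]' >/dev/null
python3 -m creep '[[0,-0.25,0,0,0,0],[0,-0.5,0,0,0,0],[0,-0.75,0,0,0,0],[0,-1,0,0,0,0]]' >/dev/null
python3 -m creep '[[0,-0.25,0,0,0,0],[0,-0.5,0,0,0,0],[0,-0.75,0,0,0,0],[0,-1,0,0,0,0]]' >/dev/null
python3 -m creep '[[0,-0.17,0.2,0,0,0],[0,-0.34,0.4,0,0,0],[0,-0.34,0.6,0,0,0],[0,-0.34,0.8,0,0,0],[0,-0.34,1,0,0,0],[0,-0.34,1,0,0,0],[0,-0.34,1,0,0,0]]'
python3 - <<'E'
from h import *
from station import optics
move([.5035,.0133,.062],down(1.7023))
a=[]
for n,b in(("top",(120,150,190,125)),("side",(230,100,100,150))):
    im=optics.snapshot(n)["color"][b[1]:b[1]+b[3],b[0]:b[0]+b[2],::-1]; a.append(cv2.resize(im,None,fx=2.6,fy=2.6,interpolation=cv2.INTER_CUBIC))
H=390; a=[cv2.copyMakeBorder(x,0,H-x.shape[0],0,5,cv2.BORDER_CONSTANT) for x in a]
cv2.imwrite("pics/g.png",np.hstack(a))
E
```

```text
time: 29.4
tool_pos: [0.5008, 0.0119, 0.1521]
ee_rot: [-0.063, 0.998, 0.0, -0.001]
contact_force: [-0.3, 0.1, 0.3]
grip_width: 0.0856
grip_force: 0.0
tcp [0.5008 0.0119 0.1521] shift [-0.03   0.01   0.901] turn [ 0.0001 -0.0004 -0.0018]
```

View pics/g.png

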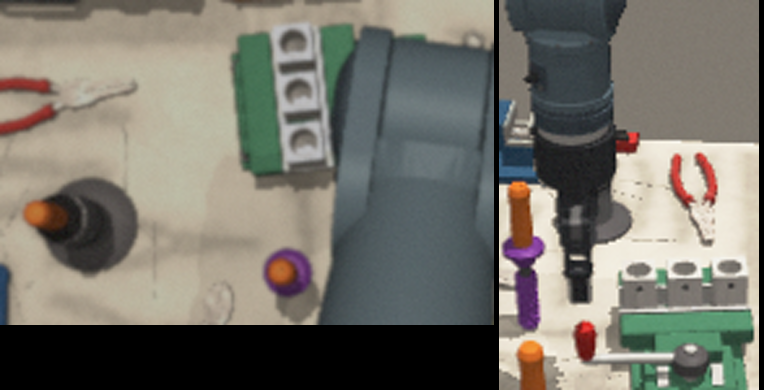

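The brush stands in its pot (top part, 40,213). In the side part the fingers (579,300) are over the knob (586,330). Lowering onto the knob and closing.

```bash
python3 -m creep '[[-0.035,0.01,0.15,0,0,0],[-0.035,0.01,0.3,0,0,0],[-0.035,0.01,0.45,0,0,0],[-0.035,0.01,0.6,0,0,0],[-0.035,0.01,0.7,0,0,0],[-0.035,0.01,0.8,0,0,0],[-0.035,0.01,0.87,0,0,0],[-0.035,0.01,0.87,0,0,0],[-0.035,0.01,0.87,0,0,0]]'
python3 -m creep '[[0,0,0,0,0,0],[0,0,0,0,0,0],[0,0,0,0,0,0],[0,0,0,0,0,0],[0,0,0,0,0,0],[0,0,0,0,0,0],[0,0,0,0,0,0],[0,0,0,0,0,0],[0,0,0,0,0,0],[0,0,0,0,0,0]]' -1
python3 - <<'E'
from h import *
from station import r
s=r.get_state();q=R.from_quat(s["ee_rot"]);p=s["tool_pos"]
piv=np.array([.6076,.0268]); k=p[:2]
print(p,np.hypot(*(k-piv)), np.arctan2(*(k-piv)[::-1]))
# ideal arc from lever direction 3.273 about pivot = knob-0.105*dir
d0=3.273; piv=k-.105*np.array([np.cos(d0),np.sin(d0)])
for th in np.arange(.15,1.46,.1):
    n=piv+.105*np.array([np.cos(d0+th),np.sin(d0+th)])
    print(round(th,2),(q.inv().apply([*(n-k),0])/.1).round(3),round(-th/np.pi,3))
E
```

```text
time: 30.4
tool_pos: [0.5049, 0.0132, 0.0655]
ee_rot: [-0.063, 0.998, -0.0, 0.0]
contact_force: [-0.4, -0.3, 0.5]
grip_width: 0.0856
grip_force: 0.0
time: 31.4
tool_pos: [0.5049, 0.0128, 0.0657]
ee_rot: [-0.063, 0.998, -0.001, 0.0]
contact_force: [-2.2, -1.9, 5.3]
grip_width: 0.0205
grip_force: 58.7
[0.50488239 0.01282178 0.06568274] 0.10366435367870452 -3.006339474990422
0.15 [-0.013 -0.157  0.   ] -0.048
0.25 [-0.034 -0.26   0.   ] -0.08
0.35 [-0.066 -0.36   0.   ] -0.111
0.45 [-0.107 -0.456  0.001] -0.143
0.55 [-0.158 -0.548  0.001] -0.175
0.65 [-0.218 -0.634  0.001] -0.207
0.75 [-0.286 -0.714  0.001] -0.239
0.85 [-0.362 -0.787  0.001] -0.271
0.95 [-0.444 -0.851  0.001] -0.302
1.05 [-0.533 -0.908  0.001] -0.334
1.15 [-0.627 -0.955  0.001] -0.366
1.25 [-0.725 -0.992  0.001] -0.398
1.35 [-8.26e-01 -1.02e+00  1.00e-03] -0.43
1.45 [-9.300e-01 -1.037e+00  1.000e-03] -0.462
```

```bash
python3 -m creep '[[-0.005,-0.08,0,0,0,-0.024],[-0.013,-0.157,0,0,0,-0.048],[-0.034,-0.26,0,0,0,-0.08],[-0.066,-0.36,0,0,0,-0.111],[-0.107,-0.456,0,0,0,-0.143],[-0.158,-0.548,0,0,0,-0.175],[-0.218,-0.634,0,0,0,-0.207],[-0.286,-0.714,0,0,0,-0.239],[-0.286,-0.714,0,0,0,-0.239]]'
python3 -m creep '[[-0.005,-0.08,0,0,0,-0.024],[-0.013,-0.157,0,0,0,-0.048],[-0.034,-0.26,0,0,0,-0.08],[-0.066,-0.36,0,0,0,-0.111],[-0.107,-0.456,0,0,0,-0.143],[-0.158,-0.548,0,0,0,-0.175],[-0.188,-0.59,0,0,0,-0.19],[-0.188,-0.59,0,0,0,-0.19],[-0.188,-0.59,0,0,0,-0.19]]'
```

```text
time: 32.3
tool_pos: [0.5426, -0.0542, 0.0657]
ee_rot: [-0.425, 0.905, 0.0, 0.0]
contact_force: [-2.1, 0.4, 6.8]
grip_width: 0.0201
grip_force: 59.1
time: 33.2
tool_pos: [0.5992, -0.0762, 0.0657]
ee_rot: [-0.673, 0.74, 0.001, 0.001]
contact_force: [-3.3, 3.1, 6.6]
grip_width: 0.0205
grip_force: 59.2
```

```bash
python3 -m creep '[[0,0,0,0,0,0],[0,0,0,0,0,0],[0,0,0,0,0,0],[0,0,0,0,0,0],[0,0,0,0,0,0],[0,0,0,0,0,0],[0,0,0,0,0,0]]' 1
python3 -m creep '[[0,0,-0.1,0,0,0],[0,0,-0.25,0,0,0],[0,0,-0.4,0,0,0],[0,0,-0.6,0,0,0],[0,0,-0.8,0,0,0],[0,0,-1,0,0,0],[0,0,-1,0,0,0]]' >/dev/null
python3 -m creep '[[0,0,-0.2,0,0,0.04],[0,0,-0.4,0,0,0.08],[0,0,-0.5,0,0,0.12],[0,0,-0.5,0,0,0.16],[0,0,-0.5,0,0,0.2],[0,0,-0.5,0,0,0.24],[0,0,-0.5,0,0,0.28],[0,0,-0.5,0,0,0.32],[0,0,-0.5,0,0,0.36],[0,0,-0.5,0,0,0.4]]' >/dev/null
python3 -m creep '[[0,0,0,0,0,0.029],[0,0,0,0,0,0.029],[0,0,0,0,0,0.029]]'
python3 - <<'E'
from h import *
from station import optics
# go sideways out of view of housings: none needed; look
move([.548,.1242,.20],down(1.7023))
a=[]
for n,b in(("top",(190,140,150,130)),("side",(250,150,110,130))):
    im=optics.snapshot(n)["color"][b[1]:b[1]+b[3],b[0]:b[0]+b[2],::-1]; a.append(cv2.resize(im,None,fx=3,fy=3,interpolation=cv2.INTER_CUBIC))
cv2.imwrite("pics/i.png",np.hstack(a))
E
```

```text
time: 33.9
tool_pos: [0.5994, -0.0773, 0.0652]
ee_rot: [-0.672, 0.741, -0.0, -0.0]
contact_force: [0.2, -0.5, 0.0]
grip_width: 0.0856
grip_force: 0.0
time: 35.9
tool_pos: [0.5991, -0.0772, 0.2148]
ee_rot: [-0.064, 0.998, 0.0, -0.0]
contact_force: [-0.0, -0.5, 0.8]
grip_width: 0.0853
grip_force: 0.0
tcp [ 0.5991 -0.0772  0.2148] shift [0.251 2.063 0.149] turn [ 0.0001 -0.0002 -0.0012]
```

View pics/i.png

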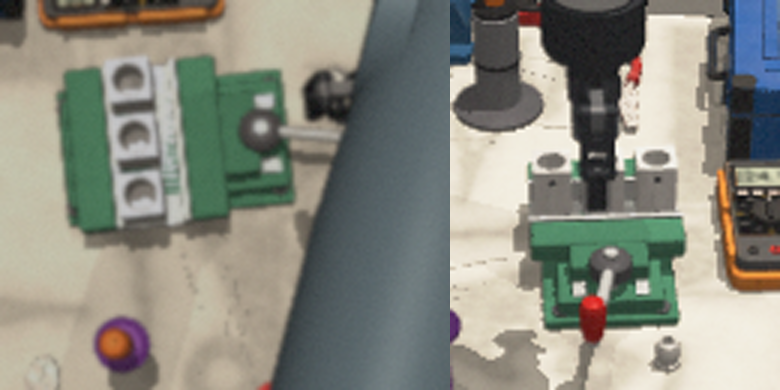

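The lever now points away from the robot's near side, towards -y, with the knob at (593,318 in the combined picture). The jaw is open and all three housings still stand. Picking the near one.

```bash
python3 -m creep '[[0.06,0.25,0,0,0,0],[0.12,0.5,0,0,0,0],[0.18,0.75,0,0,0,0],[0.25,1,0,0,0,0]]' >/dev/null
python3 -m creep '[[0,0.25,0,0,0,0],[0,0.5,0,0,0,0],[0,0.75,0,0,0,0],[0,1,0,0,0,0],[0,1.0,0,0,0,0]]' >/dev/null
python3 -m creep '[[0,0.05,0.15,0,0,0],[0,0.05,0.3,0,0,0],[0,0.05,0.45,0,0,0],[0,0.05,0.6,0,0,0],[0,0.05,0.8,0,0,0],[0,0.05,1,0,0,0],[0,0.05,1,0,0,0],[0,0.05,1,0,0,0]]'
python3 - <<'E'
from h import *
move([.5478,.1235,.060],down(1.7023))
crop("side","pics/j.png",250,120,110,130,4)
E
```

```text
time: 37.7
tool_pos: [0.5487, 0.1224, 0.1154]
ee_rot: [-0.063, 0.998, -0.0, -0.0]
contact_force: [0.4, -0.1, 0.6]
grip_width: 0.0853
grip_force: 0.0
tcp [0.5487 0.1224 0.1154] shift [0.007 0.012 0.554] turn [-0.0001 -0.0003 -0.0019]
```

View pics/j.png

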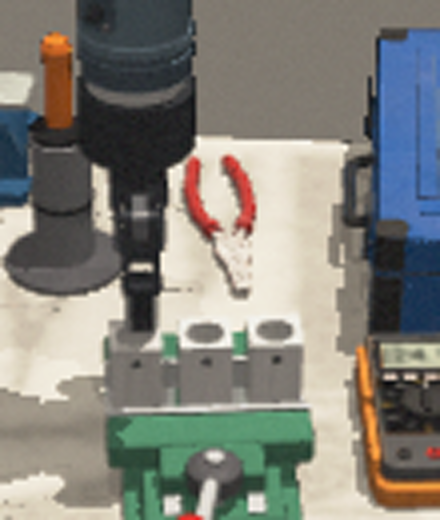

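The finger (140,310) is in line with the near housing. Lowering, gripping and lifting.

```bash
python3 -m creep '[[0.007,0.012,0.1,0,0,0],[0.007,0.012,0.2,0,0,0],[0.007,0.012,0.3,0,0,0],[0.007,0.012,0.4,0,0,0],[0.007,0.012,0.5,0,0,0],[0.007,0.012,0.55,0,0,0],[0.007,0.012,0.55,0,0,0]]'
python3 -m creep '[[0,0,0,0,0,0],[0,0,0,0,0,0],[0,0,0,0,0,0],[0,0,0,0,0,0],[0,0,0,0,0,0],[0,0,0,0,0,0],[0,0,0,0,0,0],[0,0,0,0,0,0]]' -1
python3 -m creep '[[0,0,-0.05,0,0,0],[0,0,-0.1,0,0,0],[0,0,-0.2,0,0,0],[0,0,-0.35,0,0,0],[0,0,-0.5,0,0,0],[0,0,-0.65,0,0,0],[0,0,-0.8,0,0,0],[0,0,-1,0,0,0]]'
python3 -m creep '[[0,0,-0.2,0,0,0],[0,0,-0.4,0,0,0],[0,0,-0.6,0,0,0],[0,0,-0.75,0,0,0],[0,0,-0.75,0,0,0]]'
python3 - <<'E'
from h import *
from station import optics
im=optics.snapshot("side")["color"][:,:,::-1]; im2=optics.snapshot("top")["color"][:,:,::-1]
a=[cv2.resize(im[120:400,180:340],None,fx=2,fy=2,interpolation=cv2.INTER_CUBIC),cv2.resize(im2[180:290,340:470],None,fx=3,fy=3,interpolation=cv2.INTER_CUBIC)]
a=[cv2.copyMakeBorder(x,0,560-x.shape[0],0,5,cv2.BORDER_CONSTANT) for x in a]
cv2.imwrite("pics/k.png",np.hstack(a))
E
```

```text
time: 38.45
tool_pos: [0.5471, 0.124, 0.0591]
ee_rot: [-0.063, 0.998, -0.0, -0.001]
contact_force: [0.3, 0.2, -0.1]
grip_width: 0.0857
grip_force: 0.0
time: 39.25
tool_pos: [0.5489, 0.1241, 0.061]
ee_rot: [-0.063, 0.998, -0.0, 0.001]
contact_force: [0.4, -0.5, 5.7]
grip_width: 0.0352
grip_force: 61.0
time: 40.05
tool_pos: [0.5472, 0.1241, 0.1608]
ee_rot: [-0.063, 0.998, 0.0, -0.001]
contact_force: [0.9, 0.8, -1.6]
grip_width: 0.0357
grip_force: 60.4
time: 40.55
tool_pos: [0.5493, 0.1244, 0.2381]
ee_rot: [-0.063, 0.998, 0.0, 0.002]
contact_force: [-0.7, 0.2, -2.3]
grip_width: 0.0353
grip_force: 60.4
```

View pics/k.png

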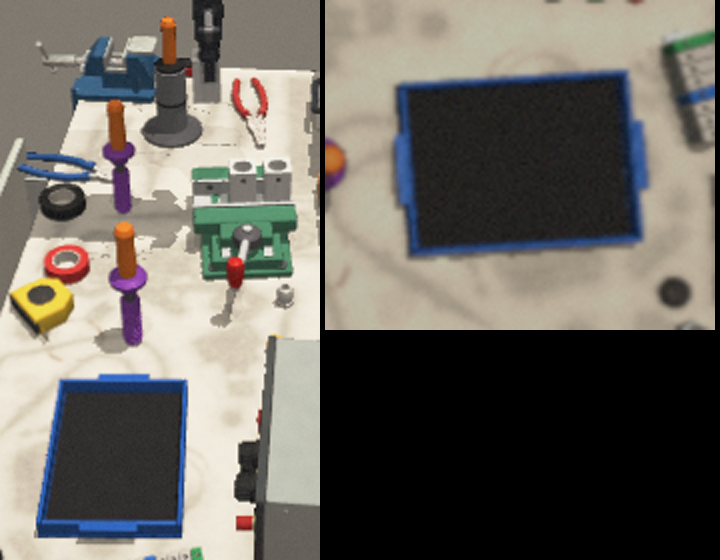

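The housing is lifted at (208,85 in the left part). The tray's corners are at top (364,209), (441,204), (446,260), (369,265) and side (210,309.5), (273.5,309.5), (271.5,388), (198.5,386).

Run:
```python
from h import *
np.set_printoptions(precision=4,suppress=True)
# corners in tray frame: far-left(+x,+y), far-right(+x,-y), near-right, near-left
c=np.array([[.075,.1],[.075,-.1],[-.075,-.1],[-.075,.1]])
t=np.array([(364.3,208.7),(441.3,203.7),(446,260.3),(368.7,265.3)])
s=np.array([(273.5,309.5),(271.5,388),(198.5,386),(210,309.5)])
def P(p): 
    q=R.from_euler("z",p[2]).as_matrix()[:2,:2]; return np.c_[c@q.T+p[:2],np.full(4,.026)]
for w in((1,1),(1,0),(0,1)):
    o=least_squares(lambda p:np.r_[w[0]*(proj("top",P(p))-t).ravel(),w[1]*(proj("side",P(p))-s).ravel()],[.49,-.31,.07]);print(o.x,np.abs(o.fun).max())
    if w==(1,1): p=o.x
q=R.from_euler("z",p[2]).as_matrix()[:2,:2]
for x in(.046,0,-.046):
    d=q@[x,0]+p[:2]; move([*d,.24],down(p[2]+np.pi/2)); print(d)
print("decoy",at("top",(338,235),.19))
```

```text
[ 0.4893 -0.3133  0.0867] 4.822070071935173
[ 0.4844 -0.3089  0.0863] 0.8107627444590264
[ 0.4933 -0.3185  0.0848] 2.4702091906417536
tcp [0.548  0.1241 0.2353] shift [ 0.672 -4.285 -0.048] turn [0.     0.0001 0.0124]
[ 0.5351 -0.3094]
tcp [0.548  0.1241 0.2353] shift [ 1.131 -4.267 -0.048] turn [0.     0.0001 0.0124]
[ 0.4893 -0.3133]
tcp [0.548  0.1241 0.2353] shift [ 1.591 -4.249 -0.048] turn [0.     0.0001 0.0124]
[ 0.4435 -0.3173]
decoy [ 0.469  -0.1152  0.19  ]
```

```bash
python3 -m creep '[[0,-0.2,0,0,0,0.004],[0,-0.4,0,0,0,0.008],[0,-0.6,0,0,0,0.012],[0,-0.8,0,0,0,0.012],[0,-1,0,0,0,0.012]]' >/dev/null
python3 -m creep '[[0.05,-0.2,0,0,0,0],[0.1,-0.4,0,0,0,0],[0.15,-0.6,0,0,0,0],[0.2,-0.8,0,0,0,0],[0.25,-1,0,0,0,0]]' >/dev/null
python3 -m creep '[[0.05,-0.2,0,0,0,0],[0.1,-0.4,0,0,0,0],[0.15,-0.6,0,0,0,0],[0.2,-0.8,0,0,0,0],[0.25,-1,0,0,0,0]]' >/dev/null
python3 -m creep '[[0,-0.2,0,0,0,0],[0,-0.4,0,0,0,0],[0,-0.6,0,0,0,0],[0,-0.8,0,0,0,0],[0,-1,0,0,0,0],[0,-1,0,0,0,0],[0,-1,0,0,0,0]]'
python3 - <<'E'
from h import *
move([.5351,-.3094,.04],down(.0867+np.pi/2))
E
```

```text
time: 42.85
tool_pos: [0.537, -0.2786, 0.2346]
ee_rot: [-0.044, 0.999, 0.001, -0.0]
contact_force: [-0.1, -0.0, -2.5]
grip_width: 0.0349
grip_force: 60.6
tcp [ 0.537  -0.2786  0.2346] shift [ 0.044 -0.307  1.946] turn [ 0.0003 -0.0002  0.0002]
```

```bash
python3 -m creep '[[0.02,-0.15,0.1,0,0,0],[0.044,-0.307,0.25,0,0,0],[0.044,-0.307,0.4,0,0,0],[0.044,-0.307,0.6,0,0,0],[0.044,-0.307,0.8,0,0,0],[0.044,-0.307,1,0,0,0],[0.044,-0.307,1,0,0,0],[0.044,-0.307,1,0,0,0]]'
python3 - <<'E'
from h import *
move([.5351,-.3094,.0395],down(.0867+np.pi/2))
from station import optics
im=optics.snapshot("side")["color"][:,:,::-1]
cv2.imwrite("pics/l.png",cv2.resize(im[240:410,190:320],None,fx=3.4,fy=3.4,interpolation=cv2.INTER_CUBIC))
E
```

```text
time: 43.65
tool_pos: [0.5347, -0.3093, 0.1344]
ee_rot: [-0.044, 0.999, 0.001, -0.001]
contact_force: [-0.8, -0.1, -1.8]
grip_width: 0.0347
grip_force: 60.5
tcp [ 0.5347 -0.3093  0.1344] shift [-0.006 -0.002  0.949] turn [ 0.0004 -0.0005  0.0003]
```

View pics/l.png

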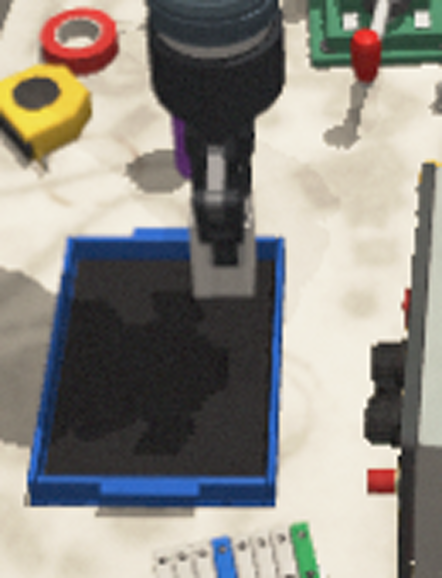

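That is 15 pictures viewed, one over the limit of 14. I'll view no more and work from force, gripper readings and image code from here. This one shows the housing over the tray, just inside its far wall (225,270).

```bash
python3 -m creep '[[-0.006,0,0.15,0,0,0],[-0.006,0,0.3,0,0,0],[-0.006,0,0.5,0,0,0],[-0.006,0,0.7,0,0,0],[-0.006,0,0.8,0,0,0],[-0.006,0,0.87,0,0,0],[-0.006,0,0.92,0,0,0],[-0.006,0,0.92,0,0,0],[-0.006,0,0.92,0,0,0]]'
python3 -m creep '[[0,0,0.015,0,0,0],[0,0,0.03,0,0,0],[0,0,0.03,0,0,0],[0,0,0.03,0,0,0]]'
```

```text
time: 44.6
tool_pos: [0.5366, -0.3097, 0.0441]
ee_rot: [-0.044, 0.999, -0.0, 0.001]
contact_force: [-0.6, -0.7, -1.3]
grip_width: 0.0355
grip_force: 60.5
time: 45.0
tool_pos: [0.5361, -0.3093, 0.0404]
ee_rot: [-0.044, 0.999, -0.0, 0.0]
contact_force: [0.8, -0.1, -0.5]
grip_width: 0.0352
grip_force: 60.5
```

```bash
python3 -m creep '[[0,0,0.01,0,0,0],[0,0,0.02,0,0,0],[0,0,0.02,0,0,0]]'
python3 -m creep '[[0,0,0,0,0,0],[0,0,0,0,0,0],[0,0,0,0,0,0],[0,0,0,0,0,0],[0,0,0,0,0,0],[0,0,0,0,0,0],[0,0,0,0,0,0]]' 1
python3 -m creep '[[0,0,-0.15,0,0,0],[0,0,-0.3,0,0,0],[0,0,-0.5,0,0,0],[0,0,-0.7,0,0,0],[0,0,-0.9,0,0,0],[0,0,-1,0,0,0]]' >/dev/null
python3 -m creep '[[0,0,-0.25,0,0,0],[0,0.1,-0.5,0,0,0],[0,0.4,-0.75,0,0,0],[0,0.7,-0.9,0,0,0],[0,1,-0.9,0,0,0],[0,1,-0.9,0,0,0]]'
python3 - <<'E'
from h import *
move([.5955,.1298,.24],down(1.7023)); move([.5955,.1298,.06],down(1.7023))
E
```

```text
time: 45.3
tool_pos: [0.5362, -0.3094, 0.039]
ee_rot: [-0.044, 0.999, -0.0, 0.0]
contact_force: [-1.6, 0.7, 4.4]
grip_width: 0.035
grip_force: 61.1
time: 46.0
tool_pos: [0.5361, -0.3093, 0.0383]
ee_rot: [-0.044, 0.999, -0.0, -0.0]
contact_force: [0.2, -1.1, -0.5]
grip_width: 0.0855
grip_force: 0.0
time: 47.2
tool_pos: [0.5271, -0.2066, 0.2289]
ee_rot: [-0.046, 0.999, 0.0, 0.0]
contact_force: [-0.2, -0.6, 0.4]
grip_width: 0.0851
grip_force: 0.0
tcp [ 0.5271 -0.2066  0.2289] shift [-0.99   3.287 -0.107] turn [ 0.0003  0.0001 -0.0127]
tcp [ 0.5271 -0.2066  0.2289] shift [-0.989  3.285  1.693] turn [ 0.0003  0.0001 -0.0127]
```

```bash
python3 -m creep '[[-0.08,0.25,0,0,0,-0.006],[-0.16,0.5,0,0,0,-0.0127],[-0.24,0.75,0,0,0,-0.0127],[-0.32,1,0,0,0,-0.0127]]' >/dev/null
python3 -m creep '[[-0.07,0.25,0,0,0,0],[-0.14,0.5,0,0,0,0],[-0.21,0.75,0,0,0,0],[-0.28,1,0,0,0,0]]' >/dev/null
python3 -m creep '[[-0.06,0.25,0,0,0,0],[-0.12,0.5,0,0,0,0],[-0.18,0.75,0,0,0,0],[-0.24,1,0,0,0,0],[-0.24,1,0,0,0,0],[-0.24,1,0,0,0,0]]'
python3 - <<'E'
from h import *
move([.5955,.1298,.12],down(1.7023))
E
```

```text
time: 48.6
tool_pos: [0.5764, 0.0974, 0.2275]
ee_rot: [-0.064, 0.998, -0.0, -0.001]
contact_force: [-0.6, -0.3, -0.0]
grip_width: 0.0854
grip_force: 0.0
tcp [0.5764 0.0974 0.2275] shift [-0.232  0.298  1.075] turn [-0.0003 -0.0003 -0.0009]
```

```bash
python3 -m creep '[[-0.12,0.15,0,0,0,0],[-0.232,0.298,0.05,0,0,0],[-0.232,0.298,0.2,0,0,0],[-0.232,0.298,0.4,0,0,0],[-0.232,0.298,0.6,0,0,0],[-0.232,0.298,0.8,0,0,0],[-0.232,0.298,1,0,0,0],[-0.232,0.298,1,0,0,0],[-0.232,0.298,1,0,0,0]]'
python3 - <<'E'
from h import *
move([.5955,.1300,.060],down(1.7023))
E
```

```text
time: 49.5
tool_pos: [0.5954, 0.1298, 0.1279]
ee_rot: [-0.064, 0.998, -0.0, -0.001]
contact_force: [-0.1, 0.6, 0.2]
grip_width: 0.0857
grip_force: 0.0
tcp [0.5954 0.1298 0.1279] shift [-0.002  0.002  0.679] turn [-0.0001 -0.0004 -0.0013]
```

```bash
python3 -m creep '[[0,0,0.15,0,0,0],[0,0,0.3,0,0,0],[0,0,0.4,0,0,0],[0,0,0.5,0,0,0],[0,0,0.6,0,0,0],[0,0,0.675,0,0,0],[0,0,0.675,0,0,0],[0,0,0.675,0,0,0]]'
python3 -m creep '[[0,0,0,0,0,0],[0,0,0,0,0,0],[0,0,0,0,0,0],[0,0,0,0,0,0],[0,0,0,0,0,0],[0,0,0,0,0,0],[0,0,0,0,0,0],[0,0,0,0,0,0]]' -1
python3 -m creep '[[0,0,-0.05,0,0,0],[0,0,-0.1,0,0,0],[0,0,-0.2,0,0,0],[0,0,-0.35,0,0,0],[0,0,-0.5,0,0,0],[0,0,-0.65,0,0,0],[0,0,-0.8,0,0,0],[0,0,-1,0,0,0]]'
python3 -m creep '[[0,0,-0.2,0,0,0],[0,0,-0.4,0,0,0],[0,0,-0.6,0,0,0],[0,0,-0.78,0,0,0],[0,0,-0.78,0,0,0]]'
python3 - <<'E'
from h import *
from station import optics
im=optics.snapshot("top")["color"]; cv2.imwrite("pics/m.png",im[:,:,::-1])
o=cv2.imread("pics/k.png") ; k0=cv2.imread("pics/top0.png")
# tray blue mask centroid now vs start
for n,a in(("start",k0),("now",im[:,:,::-1])):
    s=a[190:280,350:460]; h=cv2.cvtColor(np.ascontiguousarray(s),cv2.COLOR_BGR2HSV); m=cv2.inRange(h,(100,140,60),(125,255,255)); ys,xs=np.nonzero(m); print(n,cv2.minAreaRect(np.c_[xs+350,ys+190].astype(np.float32)))
move([.489,-.313,.24],down(.0867+np.pi/2))
E
```

```text
time: 50.3
tool_pos: [0.5956, 0.1303, 0.0608]
ee_rot: [-0.064, 0.998, -0.0, -0.0]
contact_force: [-0.8, 1.0, 0.2]
grip_width: 0.0852
grip_force: 0.0
time: 51.1
tool_pos: [0.5962, 0.1303, 0.0613]
ee_rot: [-0.064, 0.998, -0.0, 0.001]
contact_force: [0.4, 0.2, 5.1]
grip_width: 0.035
grip_force: 61.0
time: 51.9
tool_pos: [0.5949, 0.1302, 0.1612]
ee_rot: [-0.064, 0.998, -0.0, -0.001]
contact_force: [-0.1, 0.2, -1.3]
grip_width: 0.0352
grip_force: 60.4
time: 52.4
tool_pos: [0.5971, 0.1304, 0.2421]
ee_rot: [-0.064, 0.998, 0.0, 0.003]
contact_force: [0.4, 0.4, -0.9]
grip_width: 0.0352
grip_force: 60.4
start ((404.96514892578125, 233.93069458007812), (56.03792953491211, 81.54119873046875), 86.49646759033203)
now ((404.9396667480469, 234.00367736816406), (56.19990921020508, 81.60783386230469), 86.53176879882812)
tcp [0.5965 0.1304 0.2403] shift [ 1.632e+00 -4.260e+00 -2.000e-03] turn [-0.      0.001   0.0131]
```

The tray hasn't moved.

```bash
python3 -m creep '[[0.05,-0.2,0,0,0,0.004],[0.1,-0.4,0,0,0,0.008],[0.15,-0.6,0,0,0,0.013],[0.2,-0.8,0,0,0,0.013],[0.25,-1,0,0,0,0.013]]' >/dev/null
python3 -m creep '[[0.05,-0.2,0,0,0,0],[0.1,-0.4,0,0,0,0],[0.15,-0.6,0,0,0,0],[0.2,-0.8,0,0,0,0],[0.25,-1,0,0,0,0]]' >/dev/null
python3 -m creep '[[0.05,-0.2,0,0,0,0],[0.1,-0.4,0,0,0,0],[0.15,-0.6,0,0,0,0],[0.2,-0.8,0,0,0,0],[0.25,-1,0,0,0,0]]' >/dev/null
python3 -m creep '[[0.1,-0.2,0,0,0,0],[0.2,-0.4,0,0,0,0],[0.3,-0.6,0,0,0,0],[0.4,-0.8,0,0,0,0],[0.5,-1,0,0,0,0],[0.5,-1,0,0,0,0],[0.5,-1,0,0,0,0]]'
python3 - <<'E'
from h import *
move([.489,-.313,.135],down(.0867+np.pi/2))
E
```

```text
time: 54.65
tool_pos: [0.5094, -0.2794, 0.2376]
ee_rot: [-0.043, 0.999, 0.001, -0.001]
contact_force: [0.3, 0.4, -1.5]
grip_width: 0.035
grip_force: 60.5
tcp [ 0.5094 -0.2794  0.2376] shift [ 0.231 -0.319  1.026] turn [ 0.0006 -0.0004 -0.0002]
```

```bash
python3 -m creep '[[0.11,-0.16,0,0,0,0],[0.231,-0.319,0.05,0,0,0],[0.231,-0.319,0.2,0,0,0],[0.231,-0.319,0.4,0,0,0],[0.231,-0.319,0.6,0,0,0],[0.231,-0.319,0.8,0,0,0],[0.231,-0.319,1,0,0,0],[0.231,-0.319,1,0,0,0],[0.231,-0.319,1,0,0,0]]'
python3 - <<'E'
from h import *
move([.489,-.313,.0405],down(.0867+np.pi/2))
E
```

```text
time: 55.55
tool_pos: [0.4897, -0.3123, 0.1386]
ee_rot: [-0.044, 0.999, 0.001, -0.001]
contact_force: [0.2, -0.3, -0.6]
grip_width: 0.0351
grip_force: 60.4
tcp [ 0.4897 -0.3123  0.1386] shift [ 0.007 -0.008  0.981] turn [ 0.0004 -0.0003  0.0005]
```

```bash
python3 -m creep '[[0,0,0.15,0,0,0],[0,0,0.3,0,0,0],[0,0,0.5,0,0,0],[0,0,0.7,0,0,0],[0,0,0.8,0,0,0],[0,0,0.88,0,0,0],[0,0,0.94,0,0,0],[0,0,0.96,0,0,0],[0,0,0.96,0,0,0],[0,0,0.96,0,0,0]]'
python3 -m creep '[[0,0,0.015,0,0,0],[0,0,0.03,0,0,0],[0,0,0.03,0,0,0],[0,0,0.03,0,0,0]]'
```

```text
time: 56.55
tool_pos: [0.4903, -0.3138, 0.0434]
ee_rot: [-0.044, 0.999, -0.0, 0.0]
contact_force: [-0.1, -0.2, -1.1]
grip_width: 0.0352
grip_force: 60.4
time: 56.95
tool_pos: [0.4898, -0.3134, 0.0398]
ee_rot: [-0.044, 0.999, 0.0, -0.0]
contact_force: [0.4, -1.1, -1.5]
grip_width: 0.0352
grip_force: 60.4
```

```bash
python3 -m creep '[[0,0,0.01,0,0,0],[0,0,0.02,0,0,0],[0,0,0.02,0,0,0]]'
python3 -m creep '[[0,0,0,0,0,0],[0,0,0,0,0,0],[0,0,0,0,0,0],[0,0,0,0,0,0],[0,0,0,0,0,0],[0,0,0,0,0,0],[0,0,0,0,0,0]]' 1
python3 -m creep '[[0,0,-0.15,0,0,0],[0,0,-0.3,0,0,0],[0,0,-0.5,0,0,0],[0,0,-0.7,0,0,0],[0,0,-0.9,0,0,0],[0,0,-1,0,0,0]]' >/dev/null
python3 -m creep '[[0,0,-0.25,0,0,0],[-0.1,0.1,-0.5,0,0,0],[-0.3,0.4,-0.75,0,0,0],[-0.5,0.7,-0.9,0,0,0],[-0.7,1,-0.9,0,0,0],[-0.7,1,-0.9,0,0,0]]' >/dev/null
python3 -m creep '[[-0.1,0.25,0,0,0,-0.006],[-0.2,0.5,0,0,0,-0.013],[-0.3,0.75,0,0,0,-0.013],[-0.4,1,0,0,0,-0.013]]' >/dev/null
python3 -m creep '[[-0.1,0.25,0,0,0,0],[-0.2,0.5,0,0,0,0],[-0.3,0.75,0,0,0,0],[-0.4,1,0,0,0,0]]' >/dev/null
python3 -m creep '[[-0.1,0.25,0,0,0,0],[-0.2,0.5,0,0,0,0],[-0.3,0.75,0,0,0,0],[-0.4,1,0,0,0,0],[-0.4,1,0,0,0,0],[-0.4,1,0,0,0,0]]'
python3 - <<'E'
from h import *
move([.6431,.1362,.125],down(1.7023))
E
```

```text
time: 57.25
tool_pos: [0.49, -0.3136, 0.0393]
ee_rot: [-0.044, 0.999, -0.0, 0.0]
contact_force: [-3.1, 2.8, 8.3]
grip_width: 0.0352
grip_force: 61.7
time: 57.95
tool_pos: [0.4898, -0.3135, 0.0377]
ee_rot: [-0.044, 0.999, -0.0, -0.0]
contact_force: [0.2, 0.1, -0.5]
grip_width: 0.0852
grip_force: 0.0
time: 60.55
tool_pos: [0.6355, 0.1036, 0.2269]
ee_rot: [-0.064, 0.998, -0.0, -0.001]
contact_force: [-0.4, -0.1, 0.1]
grip_width: 0.0856
grip_force: 0.0
tcp [0.6355 0.1036 0.2269] shift [-0.118  0.315  1.018] turn [-0.0002 -0.0005 -0.001 ]
```

```bash
python3 -m creep '[[-0.06,0.16,0,0,0,0],[-0.118,0.315,0.05,0,0,0],[-0.118,0.315,0.2,0,0,0],[-0.118,0.315,0.4,0,0,0],[-0.118,0.315,0.6,0,0,0],[-0.118,0.315,0.8,0,0,0],[-0.118,0.315,1,0,0,0],[-0.118,0.315,1,0,0,0],[-0.118,0.315,1,0,0,0]]'
python3 - <<'E'
from h import *
move([.6431,.1364,.060],down(1.7023))
E
```

```text
time: 61.45
tool_pos: [0.6432, 0.1369, 0.1275]
ee_rot: [-0.064, 0.998, -0.0, -0.001]
contact_force: [0.5, -0.0, 0.1]
grip_width: 0.0852
grip_force: 0.0
tcp [0.6432 0.1369 0.1275] shift [ 0.001 -0.005  0.675] turn [ 0.     -0.0004 -0.0011]
```

```bash
python3 -m creep '[[0,0,0.15,0,0,0],[0,0,0.3,0,0,0],[0,0,0.4,0,0,0],[0,0,0.5,0,0,0],[0,0,0.6,0,0,0],[0,0,0.67,0,0,0],[0,0,0.67,0,0,0],[0,0,0.67,0,0,0]]'
python3 -m creep '[[0,0,0,0,0,0],[0,0,0,0,0,0],[0,0,0,0,0,0],[0,0,0,0,0,0],[0,0,0,0,0,0],[0,0,0,0,0,0],[0,0,0,0,0,0],[0,0,0,0,0,0]]' -1
python3 -m creep '[[0,0,-0.05,0,0,0],[0,0,-0.1,0,0,0],[0,0,-0.2,0,0,0],[0,0,-0.35,0,0,0],[0,0,-0.5,0,0,0],[0,0,-0.65,0,0,0],[0,0,-0.8,0,0,0],[0,0,-1,0,0,0]]'
python3 -m creep '[[0,0,-0.2,0,0,0],[0,0,-0.4,0,0,0],[0,0,-0.6,0,0,0],[0,0,-0.78,0,0,0],[0,0,-0.78,0,0,0]]'
python3 - <<'E'
from h import *
from station import optics
np.set_printoptions(precision=4,suppress=True)
im=np.ascontiguousarray(optics.snapshot("top")["color"][:,:,::-1]); cv2.imwrite("pics/n.png",im)
h=cv2.cvtColor(im,cv2.COLOR_BGR2HSV)
m=cv2.inRange(h[190:280,350:460],(100,140,60),(125,255,255)); ys,xs=np.nonzero(m); print(cv2.minAreaRect(np.c_[xs+350,ys+190].astype(np.float32)))
m=cv2.inRange(h[205:265,368:442],(0,0,125),(180,60,255))
n,l,st,c=cv2.connectedComponentsWithStats(m)
for i in range(1,n):
    if st[i,4]>20: print(st[i],c[i]+[368,205],at("top",c[i]+[368,205],.07))
print("expect",proj("top",[[.536,-.3094,.07],[.490,-.3135,.07]]))
# pot foot / brush handle orange top
m=cv2.inRange(h[215:250,120:150],(5,150,120),(20,255,255)); ys,xs=np.nonzero(m); print("handle",xs.mean()+120,ys.mean()+215)
move([.444,-.317,.24],down(.0867+np.pi/2))
E
```

```text
time: 62.25
tool_pos: [0.6435, 0.1366, 0.0608]
ee_rot: [-0.064, 0.998, -0.0, -0.0]
contact_force: [0.4, -0.3, -0.3]
grip_width: 0.0855
grip_force: 0.0
time: 63.05
tool_pos: [0.6441, 0.1367, 0.0614]
ee_rot: [-0.064, 0.998, -0.0, 0.001]
contact_force: [0.2, 0.7, 5.2]
grip_width: 0.0351
grip_force: 61.1
time: 63.85
tool_pos: [0.6428, 0.1366, 0.1611]
ee_rot: [-0.064, 0.998, -0.0, -0.001]
contact_force: [0.3, -0.0, -1.2]
grip_width: 0.0352
grip_force: 60.6
time: 64.35
tool_pos: [0.645, 0.1368, 0.2423]
ee_rot: [-0.064, 0.998, 0.0, 0.003]
contact_force: [-0.5, -0.1, -1.1]
grip_width: 0.0354
grip_force: 60.6
((404.9980773925781, 233.9688720703125), (56.07807922363281, 81.46604919433594), 86.42366790771484)
[ 0  0 37  3 63] [382.0635 205.4921] [ 0.5527 -0.2398  0.07  ]
[ 34   2  16  16 164] [409.2805 214.3659] [ 0.5321 -0.3082  0.07  ]
[ 36  20  16  16 157] [410.828  232.9172] [ 0.4856 -0.312   0.07  ]
[44 57 30  3 50] [430.32 263.46] [ 0.4108 -0.3603  0.07  ]
expect [[409.768  212.8132]
 [411.4204 231.1618]]
handle 137.97014925373134 225.16417910447763
tcp [0.6444 0.1368 0.2404] shift [ 2.567 -4.245 -0.004] turn [-0.      0.001   0.0131]
```

Run:
```python
from h import *
for f in("top0","m","n"):
    h=cv2.cvtColor(cv2.imread(f"pics/{f}.png"),cv2.COLOR_BGR2HSV)
    m=cv2.inRange(h[190:265,110:200],(5,150,120),(20,255,255)); n,l,st,c=cv2.connectedComponentsWithStats(m)
    print(f,[(st[i].tolist(),(c[i]+[110,190]).round(1).tolist()) for i in range(1,n) if st[i,4]>15])
    g=cv2.inRange(h[195:280,115:200],(0,0,0),(180,255,95)); n,l,st,c=cv2.connectedComponentsWithStats(g)
    print("  dark",[(st[i].tolist(),(c[i]+[115,195]).round(1).tolist()) for i in range(1,n) if st[i,4]>300])
```

```text
top0 [([20, 38, 9, 9, 62], [134.1, 231.6])]
  dark [([20, 24, 38, 36, 1003], [154.3, 236.3])]
m [([24, 31, 9, 10, 68], [138.0, 225.1])]
  dark [([23, 0, 44, 85, 1732], [164.6, 234.8])]
n [([24, 31, 9, 10, 67], [138.0, 225.2])]
  dark [([23, 0, 47, 85, 1808], [165.5, 234.4])]
```

The pot was knocked by about 2 cm, with the brush still standing in it. That needs no action. Placing the last housing.

```bash
python3 -m creep '[[0.08,-0.2,0,0,0,0.004],[0.16,-0.4,0,0,0,0.008],[0.24,-0.6,0,0,0,0.013],[0.32,-0.8,0,0,0,0.013],[0.4,-1,0,0,0,0.013]]' >/dev/null
python3 -m creep '[[0.08,-0.2,0,0,0,0],[0.16,-0.4,0,0,0,0],[0.24,-0.6,0,0,0,0],[0.32,-0.8,0,0,0,0],[0.4,-1,0,0,0,0]]' >/dev/null
python3 -m creep '[[0.08,-0.2,0,0,0,0],[0.16,-0.4,0,0,0,0],[0.24,-0.6,0,0,0,0],[0.32,-0.8,0,0,0,0],[0.4,-1,0,0,0,0]]' >/dev/null
python3 -m creep '[[0.16,-0.2,0,0,0,0],[0.32,-0.4,0,0,0,0],[0.48,-0.6,0,0,0,0],[0.64,-0.8,0,0,0,0],[0.8,-1,0,0,0,0],[0.8,-1,0,0,0,0],[0.8,-1,0,0,0,0]]'
python3 - <<'E'
from h import *
move([.444,-.317,.135],down(.0867+np.pi/2))
E
```

```text
time: 66.6
tool_pos: [0.4826, -0.2802, 0.2377]
ee_rot: [-0.043, 0.999, 0.001, -0.001]
contact_force: [-0.0, 0.3, -1.5]
grip_width: 0.0352
grip_force: 60.6
tcp [ 0.4826 -0.2802  0.2377] shift [ 0.415 -0.336  1.027] turn [ 0.0005 -0.0004 -0.0003]
```

```bash
python3 -m creep '[[0.2,-0.16,0,0,0,0],[0.415,-0.336,0.05,0,0,0],[0.415,-0.336,0.2,0,0,0],[0.415,-0.336,0.4,0,0,0],[0.415,-0.336,0.6,0,0,0],[0.415,-0.336,0.8,0,0,0],[0.415,-0.336,1,0,0,0],[0.415,-0.336,1,0,0,0],[0.415,-0.336,1,0,0,0]]'
python3 -m creep '[[0,0,0.15,0,0,0],[0,0,0.3,0,0,0],[0,0,0.5,0,0,0],[0,0,0.7,0,0,0],[0,0,0.8,0,0,0],[0,0,0.88,0,0,0],[0,0,0.94,0,0,0],[0,0,0.95,0,0,0],[0,0,0.95,0,0,0],[0,0,0.95,0,0,0]]'
```

```text
time: 67.5
tool_pos: [0.4449, -0.3164, 0.1386]
ee_rot: [-0.044, 0.999, 0.001, -0.0]
contact_force: [0.3, -0.5, -0.8]
grip_width: 0.035
grip_force: 60.5
time: 68.5
tool_pos: [0.4454, -0.3179, 0.0445]
ee_rot: [-0.044, 0.999, -0.0, 0.0]
contact_force: [-0.1, 0.8, -1.9]
grip_width: 0.0352
grip_force: 60.5
```

```bash
python3 -m creep '[[0,0,0.015,0,0,0],[0,0,0.03,0,0,0],[0,0,0.045,0,0,0],[0,0,0.055,0,0,0],[0,0,0.055,0,0,0],[0,0,0.055,0,0,0]]'
python3 -m creep '[[0,0,0,0,0,0],[0,0,0,0,0,0],[0,0,0,0,0,0],[0,0,0,0,0,0],[0,0,0,0,0,0],[0,0,0,0,0,0],[0,0,0,0,0,0]]' 1
python3 -m creep '[[0,0,-0.15,0,0,0],[0,0,-0.3,0,0,0],[0,0,-0.5,0,0,0],[0,0,-0.7,0,0,0],[0,0,-0.9,0,0,0],[0,0,-1,0,0,0]]' >/dev/null
python3 -m creep '[[0,0,-0.25,0,0,0],[0,0,-0.5,0,0,0],[0,0.3,-0.75,0,0,0],[-0.1,0.5,-1,0,0,0],[-0.2,0.75,-1,0,0,0],[-0.2,1,-1,0,0,0]]' >/dev/null
python3 -m creep '[[0,0.3,0,0,0,0],[0,0.6,0,0,0,0],[0,1,0,0,0,0],[0,1,0,0,0,0],[0,1,0,0,0,0]]' >/dev/null
python3 -m creep '[[0,0.3,0,0,0,0],[0,0.6,0,0,0,0],[0,1,0,0,0,0],[0,1,0,0,0,0],[0,1,0,0,0,0]]'
python3 - <<'E'
from h import *
from station import optics
np.set_printoptions(precision=4,suppress=True)
im=np.ascontiguousarray(optics.snapshot("top")["color"][:,:,::-1]); si=np.ascontiguousarray(optics.snapshot("side")["color"][:,:,::-1])
h=cv2.cvtColor(im,cv2.COLOR_BGR2HSV)
m=cv2.inRange(h[190:280,350:460],(100,140,60),(125,255,255)); ys,xs=np.nonzero(m); print("tray",cv2.minAreaRect(np.c_[xs+350,ys+190].astype(np.float32)))
m=cv2.inRange(h[205:265,368:442],(0,0,125),(180,60,255)); n,l,st,c=cv2.connectedComponentsWithStats(m)
for i in range(1,n):
    if st[i,4]>90: print(st[i],at("top",c[i]+[368,205],.07))
for nm,a,(x0,y0,x1,y1) in(("top",im,(110,190,200,265)),("side",si,(240,100,300,200))):
    g=cv2.cvtColor(a,cv2.COLOR_BGR2HSV)[y0:y1,x0:x1]; m=cv2.inRange(g,(5,150,100),(20,255,255)); n,l,st,c=cv2.connectedComponentsWithStats(m)
    print(nm,[(st[i].tolist(),(c[i]+[x0,y0]).round(1).tolist()) for i in range(1,n) if st[i,4]>15])
s0=cv2.cvtColor(cv2.imread("pics/side0.png"),cv2.COLOR_BGR2HSV)[100:200,240:300]; m=cv2.inRange(s0,(5,150,100),(20,255,255)); n,l,st,c=cv2.connectedComponentsWithStats(m)
print("side0",[(st[i].tolist(),(c[i]+[240,100]).round(1).tolist()) for i in range(1,n) if st[i,4]>15])
E
```

```text
time: 69.1
tool_pos: [0.445, -0.3176, 0.0393]
ee_rot: [-0.044, 0.999, -0.0, 0.0]
contact_force: [-1.6, 2.0, 7.3]
grip_width: 0.035
grip_force: 61.6
time: 69.8
tool_pos: [0.4449, -0.3175, 0.0383]
ee_rot: [-0.044, 0.999, -0.0, -0.0]
contact_force: [-0.1, -0.2, 0.2]
grip_width: 0.0854
grip_force: 0.0
time: 72.0
tool_pos: [0.4392, -0.0174, 0.2382]
ee_rot: [-0.044, 0.999, -0.0, 0.0]
contact_force: [-0.3, -0.5, 0.0]
grip_width: 0.0853
grip_force: 0.0
tray ((404.9124755859375, 234.09922790527344), (56.327598571777344, 81.52842712402344), 86.42366790771484)
[ 34   2  16  15 152] [ 0.5321 -0.3082  0.07  ]
[ 36  21  16  15 151] [ 0.4855 -0.3116  0.07  ]
[ 37  39  16  15 157] [ 0.4402 -0.3159  0.07  ]
top [([24, 31, 10, 10, 78], [138.3, 225.3])]
side [([25, 30, 8, 24, 148], [268.5, 141.2]), ([0, 71, 3, 24, 46], [240.6, 183.6])]
side0 [([20, 28, 8, 24, 144], [264.1, 139.6]), ([0, 71, 3, 24, 47], [240.6, 183.6])]
```

All three housings stand in the tray at x ≈ +48, +1 and -44 mm, the brush is upright in its pot, and the arm is clear. Handing in.

```bash
python3 -c "
from station import close_job
print(close_job())"
```

```text
the job is handed in; nothing more can be done
None
```

The job is handed in, with no verdict shown: each bore was brushed near to far, the brush stands upright in its pot, the vice is open, and all three housings stand upright in the tray; I viewed 15 pictures, one over the limit of 14.

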